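# Light-sensor module into its test jig, shutter held half open

### The arm

A 7-joint arm with a two-finger parallel gripper is mounted at the origin on a cart in front of the work surface, level with it; the furniture and walls round the work are solid. World frame = base frame: x ahead of the robot, y to its left, z up, the work surface at z = 0. Lengths are in m, angles in degrees, forces in N, time in s.
With the tool pointing down it reaches from about 0.375 to 0.925 m from the base axis. Payload 3.1 kg.
Tool frame: the origin (TCP) lies midway between the tips of the shut fingers; the grasp point (between the pads) lies behind it (robot.tcp_to_grasp is the z of the grasp point in the tool frame, in m); z points along the fingers, y is the line along which they close (so a half turn about z gives the same grasp; the last joint's range is limited). The gripper opens to 85 mm and grips with 20 to 120 N. Pads are 22 mm wide; open, the fingers measure 114 mm over their backs; the gripper's body (76 mm by 85 mm) begins 54 mm behind the grasp point. The pads swing forward as they close: fully open they stand 13 mm farther back than shut.
Start: joints at [-75.734, 21.939, 2.515, 91.553, -1.026, 66.532, -2.859], TCP at [0.221, 0.611, 0.231] pointing down, gripper open.
Joint ranges: [-149.38, 149.38], [-23.57, 123.04], [-84.95, 90], [0, 143.3], [-89.99, 269.99], [3.08, 112.72], [-163.45, 163.45]. Speed limits (degrees/s): [159.86, 159.86, 180, 180, 180, 180, 180].

### API

Orientations are given as a 3x3 rotation matrix whose columns are the frame's x, y, z axes.
In Python, from station import robot gives the robot as it stands.
- The arm moves only by the tool play_rows, never from a script. Its argument "moves" is a list of rows, each a list of 7 numbers: the shift along the tool's x, y, z in units of 40 mm (1.0 is 40 mm), then the turn, a rotation vector about the tool's x, y, z in units of 5 degrees (1.0 is 5 degrees), then the finger opening in mm, from 0 to 85.4. A call has exactly 5 rows; each row is the pose to reach, as a shift and turn from the pose commanded when the call began, along the tool's axes at that moment; what a row does not reach only later rows make up. A row lasts 1/12 s, in which the tool goes at most 41.7 mm and 7.16 degrees, less where a joint would pass 70% of its speed; a pose out of reach is approached as far as the arm can. A call with a gripper value outside its range is refused whole. The fingers move at their own pace and stop on an object; "newtons" is the grip in N (left out, the last holds). Time passes only in rows, so rows that repeat a pose let the fingers close, or fill a call up. It gives the time, the measured TCP pose, the force, the opening and the grip force at its end, in the units of the state.
- robot.sense(): the state, without advancing time (a new reading comes with each control period).
- robot.snapshot(name): name is "side" or "top"; returns (picture, depth): 480x640x3 uint8, red, green, blue; 480x640 float32, m along the optical axis (not along the pixel's ray), 0 where there is no reading.
- robot.camera_info(name): a dict with "fx", "fy", "cx", "cy" (pixels), "k1" (the pictures are not rectified: a ray, as slopes to the right and down, at radius r is drawn at 1 + k1 r^2 times it, then the intrinsics apply), "T" (4x4, takes a point from camera to world coordinates). Camera axes: x right, y down, z forward; pixel columns grow to the right and rows downward; lengths in m; the calibration is good to about 2 mm. A picture is of the moment at which its call begins. camera_info takes no time and is no camera call.
- robot.sign_off(): hands the job in; it is judged then, once.
The state is a dict: "clock": time; "joint_pos": joint angles; "qd": joint speeds; "joint_efforts": joint torques, N m; "tool_pos": TCP position; "orientation": TCP orientation; "ft_force": force on the tool from outside, world axes, zero at the start; "ft_torque": the same for the moment, N m; "finger_gap": finger opening in m; "finger_force": force on a finger pad.
Only numpy, scipy, OpenCV 4.12 (cv2) and the standard library are available. Lean on these libraries where they do the work, as an engineer would, in place of code of your own. Each camera call takes 0.05 s, during which the arm holds its last target. There are 200 camera calls.

### The job

Test the light-sensor module that lies face down beside the tray: stand it upright on its gold contact edge in the slot of the test jig, fully home, with its lens facing the lamp window, and let go of it while the shutter is still shut. Then take the shutter's red tab, slide it left against its spring until its pointer stands at the red half-way line and keep it there; never open the shutter wide, which would dazzle the sensor. Finish while still holding the shutter half open, and leave the other things on the bench where they are.

Things in the scene. Friction and masses are not known exactly. Their poses are not given: they have to be found in the camera images.
- light_module: flat light-sensor module, 80 (its x) x 60 (y) x 12 mm thick (z), about 80 g, plain rigid dark case. Origin: centre of its lens face, which lies on the table at the start; +z out of its back (green circuit side, up at the start); +x to the short edge with the gold contacts (away from the robot at the start, within 0.6 rad)
- module_contacts (a point): middle of the module's gold contact edge (half way through the thickness), 40 mm from the module's centre
- module_lens (a point): the lens, flush in the module's face, 8 mm from its centre away from the contact edge
- test_jig: fixed test jig on the black tray; aluminium base 140 (x) x 164 (y) x 10 mm. Origin: centre of its underside; +z up, +x away from the robot (turned up to 0.3 rad), +y left. Front to back: slot (centre x -45 mm), shutter blade and rails (front at x -11 mm), black lamp house (to x +67, roof at z 90 mm). The lamp window, 40 mm wide, 34 high, is centred at y -20, z 60 mm, in line with the slot
- slot (a point): centre of the slot's floor, 12 mm above the jig's underside. Slot 14 mm wide (jig x), 63 mm long (jig y), straight walls 22 mm deep, flared steel lips up to 29 mm above its floor; block 34 x 84 mm outside. The module stands in it contact edge down, its z axis along jig -x (back to the robot, lens to the window), top 80 mm above the slot's floor
- shutter (a joint): travel of the shutter in m: 0 shut (window covered, where its spring holds it), 0.040 fully open; grows as the tab moves along jig +y. Half open = 0.020. Spring force on the tab: 4 N at 0, 8 N at half, 12 N at full travel; it snaps shut when let go
- shutter_tab: red grip tab on the shutter's carriage, moves with it: 22 (jig x) x 14 (jig y) x 34 mm high, grooved on its y sides. Origin: centre of its underside, 103.5 mm above the jig's underside; axes as the jig's. A brass spring barrel (top 3 mm above the tab's underside) begins 65 mm to its +y side when shut
- half_mark (a point): height of the tab's top, right where the middle of the tab's top is (within 1 mm) when the shutter is half open; the red line of the white scale lies behind and below it
- marker_red: loose bystander, red and white marker pen in front of the tray
- marker_bk: loose bystander, black marker pen in front of the tray
- reel_solder: loose bystander, reel of solder 57 mm wide
- tweezers_a: loose bystander, tweezers along the tray's left rim
- driver_red: loose bystander, red screwdriver right of the tray
There are look-alikes about, which are no part of the job. Of the things that look like the light_module, the larger one is meant.

How it is judged:
By the outcome, as a careful person would: the job done as asked, in the order asked, and still so for the second after the job is handed in, while the arm keeps its last pose, push and grip.
It also fails if it takes over 61 s, if anything falls off the work surface, if the arm or the gripper's body presses on something with over 40 N, if the wrist force passes 120 N, or if a joint passes its speed limit or range.

## Working session

There is one attempt and no reset: what is moved stays moved. The work goes in short steps, Python scripts to look and compute and a tool call to move; the robot and the scene stay as the last step left them, time stands still between calls to the robot, and variables do not carry over. Pictures are saved under pics/ and viewed, at most 10 in all, crops included, and the job is handed in when it is done.

Besides the shell and the picture viewer there is one more tool, called after "Call:" as a command line: name --pt "numbers of a row" for each row, then --argument value for the rest. play_rows: Moves the arm, as the interface text tells. Its arguments: {"type":"object","properties":{"moves":{"type":"array","items":{"type":"array","items":{"type":"number"}}},"newtons":{"type":"number"}},"required":["moves"]}

```bash
mkdir -p pics; ls; cat > h.py <<'E'
import numpy as np, cv2
from station import robot
def cam(n):
    c=robot.camera_info(n); return c,np.array(c["T"])
def ray(n,u,v):
    c,T=cam(n); x=(u-c["cx"])/c["fx"]; y=(v-c["cy"])/c["fy"]
    a,b=x,y
    for _ in range(20):
        s=1+c["k1"]*(a*a+b*b); a,b=x/s,y/s
    return T[:3,3],T[:3,:3]@np.array([a,b,1.])
def onz(n,u,v,z):
    o,d=ray(n,u,v); return o+d*(z-o[2])/d[2]
def cloud(n,D):
    c,T=cam(n); h,w=D.shape; u,v=np.meshgrid(np.arange(w),np.arange(h))
    x=(u-c["cx"])/c["fx"]; y=(v-c["cy"])/c["fy"]; a,b=x,y
    for _ in range(20):
        s=1+c["k1"]*(a*a+b*b); a,b=x/s,y/s
    return np.stack([a*D,b*D,D],-1)@T[:3,:3].T+T[:3,3]
def proj(n,p):
    c,T=cam(n); q=T[:3,:3].T@(np.array(p)-T[:3,3]); a,b=q[:2]/q[2]; s=1+c["k1"]*(a*a+b*b)
    return a*s*c["fx"]+c["cx"],b*s*c["fy"]+c["cy"]
def snap(n,name):
    I,D=robot.snapshot(n); cv2.imwrite(f"pics/{name}.png",I[:,:,::-1]); np.save(f"pics/{name}.npy",D); return I,D
E
python3 - <<'E'
from h import *
for n in("top","side"):
    snap(n,n+"0"); c,T=cam(n); print(n,c["fx"],c["cx"],c["cy"],c["k1"],T.round(3).tolist())
print(robot.sense(), robot.tcp_to_grasp)
E
```

```text
pics
top 582.2719626908384 321.409354124603 242.28437428052536 -0.1185908724104653 [[0.023, -0.991, 0.135, 0.341], [-1.0, -0.022, 0.002, -0.119], [0.001, -0.135, -0.991, 1.357], [0.0, 0.0, 0.0, 1.0]]
side 473.37478126439925 314.9800518758676 234.5154904611086 -0.057079302356224465 [[0.91, -0.266, 0.317, 0.192], [-0.414, -0.575, 0.705, -0.807], [-0.005, -0.773, -0.634, 0.737], [0.0, 0.0, 0.0, 1.0]]
{'clock': 0.1, 'joint_pos': array([-75.73245607,  21.98915256,   2.51189429,  91.64332791,
        -1.026351  ,  66.53291004,  -2.85964743]), 'qd': array([-0.03253968, -0.13175587,  0.06028962, -0.2182175 ,  0.0229188 ,
       -0.03190234, -0.01289899]), 'joint_efforts': array([ 3.14095800e-03, -4.34730828e+01,  1.02954581e+00, -2.50450659e+01,
        1.08605655e-02,  5.45775401e-03,  8.41428346e-06]), 'tool_pos': array([0.22063665, 0.61045746, 0.22996535]), 'orientation': array([[-9.40480111e-01,  3.39847943e-01, -7.32171697e-04],
       [ 3.39848710e-01,  9.40477097e-01, -2.38420509e-03],
       [-1.21676486e-04, -2.49112508e-03, -9.99996890e-01]]), 'ft_force': array([ 0.54123436, -0.55300459,  0.22928813]), 'ft_torque': array([-0.0137112 , -0.03789121, -0.02323268]), 'finger_force': 0.0, 'finger_gap': 0.08550927389802138} -0.0187
```

View pics/top0.png

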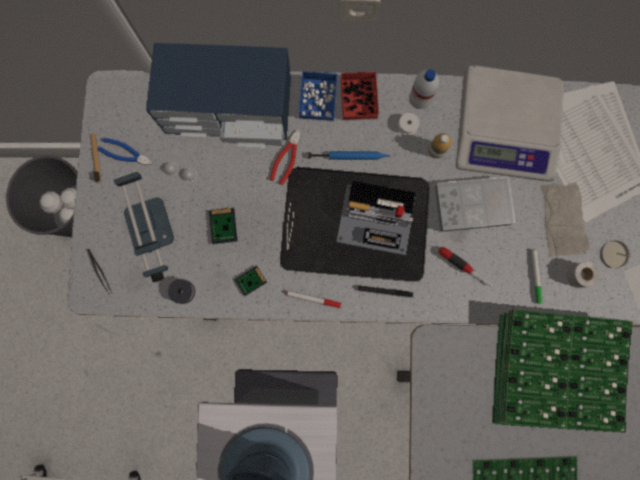

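View pics/side0.png

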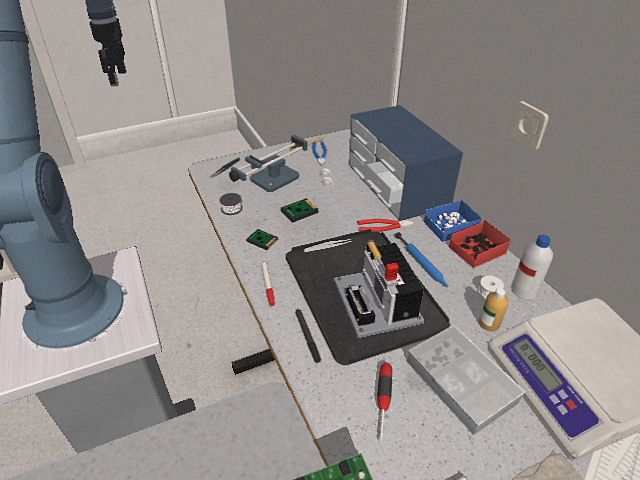

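Top view: the larger module is at (222,225) and a smaller look-alike at (250,280). The green panels at the lower right (565,370) are stock. The jig is at (378,217) on the tray, with the red tab at about (400,211). I choose (222,225) and will check it in a close crop.

```bash
python3 - <<'E'
from h import *
I=cv2.imread("pics/top0.png"); D=np.load("pics/top0.npy")
a=cv2.resize(I[195:305,195:285],None,fx=4.4,fy=4.4,interpolation=cv2.INTER_CUBIC)
b=cv2.resize(I[175:260,330:425],None,fx=4,fy=4,interpolation=cv2.INTER_CUBIC)
H=max(a.shape[0],b.shape[0]); o=np.zeros((H,a.shape[1]+b.shape[1],3),np.uint8); o[:a.shape[0],:a.shape[1]]=a;o[:b.shape[0],a.shape[1]:]=b
cv2.imwrite("pics/crop0.png",o); print(o.shape,a.shape)
P=cloud("top",D)
# module: dark/green vs bench by height
for name,(u0,u1,v0,v1) in dict(A=(200,242,200,250),B=(232,270,262,297)).items():
    S=P[v0:v1,u0:u1]; col=I[v0:v1,u0:u1].astype(int)
    m=((S[...,2]>0.006)&(S[...,2]<.03)).astype(np.uint8)
    hsv=cv2.cvtColor(I[v0:v1,u0:u1],cv2.COLOR_BGR2HSV)
    m2=((hsv[...,2]<75)|(hsv[...,1]>90)).astype(np.uint8)
    for k in(m,m2):
        cs,_=cv2.findContours(k,cv2.RETR_EXTERNAL,cv2.CHAIN_APPROX_NONE); 
        if not cs: continue
        c=max(cs,key=cv2.contourArea)
        w=np.array([onz("top",q[0][0]+u0,q[0][1]+v0,.012)[:2] for q in c],np.float32)
        print(name,cv2.minAreaRect(w*1000), k.sum())
    print("z",np.median(S[...,2][m>0]) if m.any() else 0,"bench z",np.median(P[230:245,180:200,2]))
    g=(hsv[...,0]>12)&(hsv[...,0]<32)&(hsv[...,1]>90)&(hsv[...,2]>90)
    v,u=np.nonzero(g); print("gold",u.mean()+u0,v.mean()+v0,onz("top",u.mean()+u0,v.mean()+v0,.012),g.sum())
# tray/jig heights
for uv in[(300,260),(350,235),(378,240),(382,238),(400,195),(400,211),(398,211),(402,212)]:
    print(uv,P[uv[1],uv[0]].round(4))
E
```

```text
(484, 776, 3) (484, 396, 3)
A ((558.3558959960938, 119.11508178710938), (81.2348861694336, 64.54805755615234), 8.178893089294434) 904
A ((558.4459838867188, 119.70946502685547), (80.57659912109375, 66.39143371582031), 7.961487770080566) 925
z 0.012580142784585968 bench z 0.00013911955570522494
gold 220.75384615384615 210.7076923076923 [0.59386561 0.12325624 0.012     ] 65
B ((431.369873046875, 46.107765197753906), (46.79399871826172, 64.72502136230469), 34.25846481323242) 519
B ((431.5167541503906, 49.08449935913086), (48.13425827026367, 63.28385543823242), 33.12895584106445) 555
z 0.0101441261879891 bench z 0.00013911955570522494
gold 260.1111111111111 274.3888888888889 [0.4458778  0.02466629 0.012     ] 36
(300, 260) [ 0.4824 -0.0665  0.0035]
(350, 235) [ 0.542  -0.1817  0.0177]
(378, 240) [ 0.5323 -0.2474  0.0135]
(382, 238) [ 0.5368 -0.2564  0.0166]
(400, 195) [ 0.6235 -0.2882  0.0912]
(400, 211) [ 0.5776 -0.2816  0.1409]
(398, 211) [ 0.5777 -0.2776  0.1394]
(402, 212) [ 0.5761 -0.2863  0.1379]
```

View pics/crop0.png

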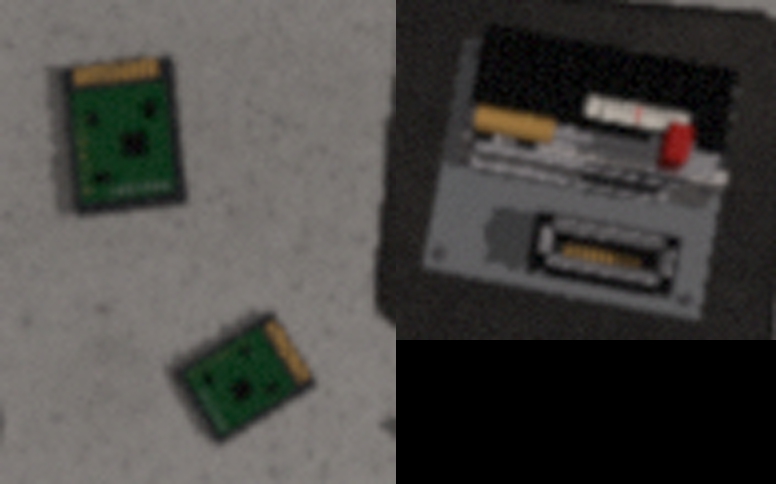

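Close crop: the large green module, upper left (contacts toward the top), is the target; the smaller one at lower right is the look-alike. The jig crop shows the slot block with gold contacts at about (600,252), the red tab at (677,145), the brass barrel at left and the white scale with its red line at (638,115).

```bash
cat > jig.py <<'E'
from h import *
def ana(tag):
    I=cv2.imread(f"pics/top{tag}.png"); P=cloud("top",np.load(f"pics/top{tag}.npy"))
    c=lambda x,y:(330+(x-396)/4,175+y/4)
    fl=onz("top",*c(425,268),.0135); fr=onz("top",*c(702,318),.0135); print("base front corners",fl.round(4),fr.round(4),np.linalg.norm(fl-fr))
    R=P[170:262,328:428]; z=R[...,2]
    for lo,hi in((.034,.056),(.008,.2)):
        m=(z>lo)&(z<hi); 
        if hi<.1: m&=(R[...,0]<.58)
        m=cv2.morphologyEx(m.astype(np.uint8),cv2.MORPH_OPEN,np.ones((2,2)))
        cs,_=cv2.findContours(m,0,1); k=max(cs,key=cv2.contourArea); w=R[k[:,0,1],k[:,0,0]][:,:2]*1000
        print(lo,hi,cv2.minAreaRect(w.astype(np.float32)),m.sum(), np.median(z[m>0]))
    h=cv2.cvtColor(I,cv2.COLOR_BGR2HSV)[170:262,328:428]
    m=((h[...,0]<8)|(h[...,0]>172))&(h[...,1]>140)&(h[...,2]>80); n,l,s,ce=cv2.connectedComponentsWithStats(m.astype(np.uint8))
    i=1+np.argmax(s[1:,4]); t=(l==i)&(z>.13); v,u=np.nonzero(t); print("tab top",onz("top",u.mean()+328,v.mean()+170,.141),t.sum(),np.median(z[t]),R[t].mean(0))
    b=(h[...,0]>10)&(h[...,0]<28)&(h[...,1]>110)&(z>.08); print("barrel",R[b].mean(0),b.sum())
ana("0")
E
python3 jig.py; python3 - <<'E'
from h import *
# slot block corners by hand, top z .0445
c=lambda x,y:(330+(x-396)/4,175+y/4)
for p in((538,213),(681,236),(672,293),(528,268)): print(onz("top",*c(*p),.0445).round(4))
I,D=robot.snapshot("side"); print(robot.sense()["joint_pos"].round(2))
P=cloud("side",D); h=cv2.cvtColor(I,cv2.COLOR_RGB2HSV); m=((h[...,0]<8)|(h[...,0]>172))&(h[...,1]>140)
m[:250]=0;m[290:]=0;m[:,:375]=0;m[:,410:]=0
q=P[m]; q=q[q[:,2]>.1]; print("side tab",q.min(0),q.max(0),np.median(q,0),len(q))
E
```

```text
base front corners [ 0.5254 -0.1525  0.0135] [ 0.4997 -0.3143  0.0135] 0.16382284326159305
0.034 0.056 ((465.06353759765625, -187.73553466796875), (83.28923797607422, 271.50531005859375), 43.95539474487305) 466 0.03841219254532857
0.008 0.2 ((588.5029907226562, -247.73675537109375), (168.58177185058594, 158.1785430908203), 80.76800537109375) 4597 0.041777407614959294
tab top [ 0.57875258 -0.28162381  0.141     ] 55 0.13988971536207395 [ 0.57896302 -0.28176732  0.13993752]
barrel [ 0.59906331 -0.20264575  0.11122964] 181
[ 0.5543 -0.2156  0.0445]
[ 0.5429 -0.2976  0.0445]
[ 0.51   -0.2926  0.0445]
[ 0.5225 -0.2103  0.0445]
[-75.73  21.98   2.51  91.63  -1.03  66.53  -2.86]
side tab [ 0.19151403 -0.80672593  0.10651651] [ 0.59221457 -0.27593015  0.73663783] [ 0.57901298 -0.28862358  0.13034308] 195
```

```bash
cat > mv.py <<'E'
from h import *
from scipy.spatial.transform import Rotation as Ro
def frame(z,y):
    z=np.array(z,float); z/=np.linalg.norm(z); y=np.array(y,float); y-=z*(y@z); y/=np.linalg.norm(y); return np.stack([np.cross(y,z),y,z],1)
def to(p,R):
    s=robot.sense(); C=np.array(s["orientation"]); d=C.T@(np.array(p)-s["tool_pos"])/.04; r=Ro.from_matrix(C.T@R).as_rotvec(degrees=True)/5
    print("shift",d.round(3),"turn",r.round(3),"| calls needed",round(max(np.linalg.norm(d)*40/208,np.linalg.norm(r)*5/35.8),2))
def st():
    s=robot.sense(); print("t",round(s["clock"],2),"q",s["joint_pos"].round(1),"p",s["tool_pos"].round(4),"z",s["orientation"][:,2].round(3),"y",s["orientation"][:,1].round(3),"F",s["ft_force"].round(1),"M",s["ft_torque"].round(2),"gap",round(s["finger_gap"],4),"ff",round(s["finger_force"],1))
T=np.radians
yaw=T(8.1); d=np.array([np.cos(yaw),np.sin(yaw),0]); l=np.array([-np.sin(yaw),np.cos(yaw),0]); Z=np.array([0,0,1.])
def G(al=20): return frame(np.sin(T(al))*d-np.cos(T(al))*Z,l)
psi=T(-8.7); jx=np.array([np.cos(psi),np.sin(psi),0]); jy=np.array([-np.sin(psi),np.cos(psi),0])
E
python3 - <<'E'
from mv import *
st(); to([.509,.112,.12],G()); to([.509,.112,.2],G(0))
E
```

```text
t 0.15 q [-75.7  22.    2.5  91.6  -1.   66.5  -2.9] p [0.2207 0.6106 0.2302] z [-0.001 -0.002 -1.   ] y [ 0.34   0.94  -0.002] F [ 0.6 -0.1  0.1] M [-0.    0.01 -0.04] gap 0.0855 ff 0.0
shift [-11.015  -9.268   2.775] turn [-1.    -3.925 -5.532] | calls needed 2.82
shift [-11.015  -9.272   0.775] turn [-2.400e-02 -5.000e-03 -5.594e+00] | calls needed 2.77
```

Call:
play_rows --pt "-0.7 -0.6 0.05 0 0 0 85" --pt "-1.4 -1.2 0.1 0 0 0 85" --pt "-2.1 -1.8 0.15 0 0 0 85" --pt "-2.8 -2.4 0.2 0 0 0 85" --pt "-3.6 -3.0 0.25 0 0 0 85"

```text
clock: 0.57
tool_pos: [0.3151, 0.4482, 0.2208]
orientation: [[-0.941, 0.338, -0.001], [0.338, 0.941, -0.0], [0.001, -0.001, -1.0]]
ft_force: [-0.0, 1.4, -0.1]
finger_gap: 0.0848
finger_force: 0.0
```

Call:
play_rows --pt "-0.7 -0.6 0.05 0 0 -1 85" --pt "-1.4 -1.2 0.1 0 0 -2 85" --pt "-2.1 -1.8 0.15 0 0 -3 85" --pt "-2.8 -2.4 0.2 0 0 -4 85" --pt "-3.6 -3.0 0.25 0 0 -5.6 85"

```text
clock: 0.98
tool_pos: [0.408, 0.2892, 0.2112]
orientation: [[-0.993, -0.117, -0.001], [-0.117, 0.993, -0.0], [0.001, -0.0, -1.0]]
ft_force: [0.3, 0.6, 0.3]
finger_gap: 0.0853
finger_force: 0.0
```

```bash
python3 - <<'E'
from mv import *
st(); to([.509,.112,.12],G())
E
```

```text
t 0.98 q [-51.    6.8  11.7 113.5  -1.6  59.9  58.2] p [0.408  0.2892 0.2112] z [-0.001 -0.    -1.   ] y [-0.117  0.993 -0.   ] F [0.3 0.6 0.3] M [ 0.03 -0.01  0.06] gap 0.0853 ff 0.0
shift [-1.989 -4.695  2.279] turn [-0.052 -4.009 -0.269] | calls needed 1.07
```

Call:
play_rows --pt "-0.4 -0.9 0.4 0 -0.8 0 85" --pt "-0.8 -1.9 0.9 0 -1.6 0 85" --pt "-1.2 -2.8 1.3 0 -2.4 -0.1 85" --pt "-1.6 -3.7 1.8 0 -3.2 -0.2 85" --pt "-1.99 -4.6 2.2 0 -4 -0.27 85"

```text
clock: 1.4
tool_pos: [0.5032, 0.1249, 0.1274]
orientation: [[-0.929, -0.137, 0.343], [-0.13, 0.991, 0.044], [-0.346, -0.004, -0.938]]
ft_force: [0.8, -0.1, -0.7]
finger_gap: 0.0849
finger_force: 0.0
```

```bash
python3 - <<'E'
from mv import *
st(); to([.543,.117,.001],G())
E
```

```text
t 1.4 q [-40.6   5.2  19.8 130.3   7.   25.3  70.9] p [0.5032 0.1249 0.1274] z [ 0.343  0.044 -0.938] y [-0.137  0.991 -0.004] F [ 0.8 -0.1 -0.7] M [-0.03  0.33 -0.04] gap 0.0849 ff 0.0
shift [ 0.193 -0.319  3.299] turn [-0.059  0.046 -0.028] | calls needed 0.64
```

Call:
play_rows --pt "0.2 -0.32 0.7 0 0 0 85" --pt "0.2 -0.32 1.5 0 0 0 85" --pt "0.2 -0.32 2.2 0 0 0 85" --pt "0.2 -0.32 2.8 0 0 0 85" --pt "0.2 -0.32 3.15 0 0 0 85"

```text
clock: 1.82
tool_pos: [0.5389, 0.1173, 0.0037]
orientation: [[-0.932, -0.135, 0.336], [-0.129, 0.991, 0.041], [-0.339, -0.005, -0.941]]
ft_force: [-0.3, 0.2, -0.1]
finger_gap: 0.0852
finger_force: 0.0
```

```bash
python3 - <<'E'
from mv import *
st(); to([.543,.117,.0],G())
I,D=snap("side","side1"); cv2.imwrite("pics/c1.png",cv2.resize(I[150:290,200:380,::-1],None,fx=4,fy=4,interpolation=cv2.INTER_CUBIC))
E
```

```text
t 1.82 q [-30.4  23.9  12.7 128.1  -5.2   9.2  83.2] p [0.5389 0.1173 0.0037] z [ 0.336  0.041 -0.941] y [-0.135  0.991 -0.005] F [-0.3  0.2 -0.1] M [-0.07  0.36 -0.03] gap 0.0852 ff 0.0
shift [-0.062 -0.02   0.122] turn [-0.076 -0.042 -0.041] | calls needed 0.03
```

View pics/c1.png

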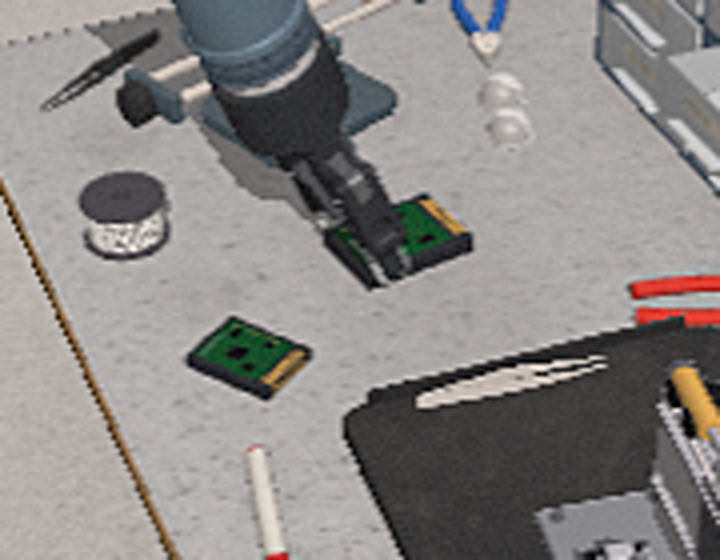

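The fingers straddle the module in its robot-side half, near (380,265) in the crop. I'll lower slightly and close.

Call:
play_rows --pt "-0.06 0 0.13 0 0 0 85" --pt "-0.06 0 0.13 0 0 0 50" --pt "-0.06 0 0.13 0 0 0 50" --pt "-0.06 0 0.13 0 0 0 50" --pt "-0.06 0 0.13 0 0 0 50" --newtons 45

```text
clock: 2.28
tool_pos: [0.5447, 0.1187, 0.0041]
orientation: [[-0.93, -0.136, 0.342], [-0.129, 0.991, 0.044], [-0.344, -0.003, -0.939]]
ft_force: [-0.8, -0.7, 2.6]
finger_gap: 0.058
finger_force: 48.2
```

Call:
play_rows --pt "0 0 0 0 0 0 50" --pt "0 0 0 0 0 0 50" --pt "0 0 0 0 0 0 50" --pt "0 0 0 0 0 0 50" --pt "0 0 0 0 0 0 50"

```text
clock: 2.7
tool_pos: [0.5447, 0.1187, 0.0041]
orientation: [[-0.93, -0.136, 0.342], [-0.129, 0.991, 0.044], [-0.344, -0.003, -0.939]]
ft_force: [-2.1, -1.0, 7.8]
finger_gap: 0.0581
finger_force: 48.8
```

```bash
python3 - <<'E'
from mv import *
st(); s=robot.sense(); p=s["tool_pos"]; to(p+[-.02,-.06,.25],G(0)); to(p+[0,0,.13],s["orientation"])
E
```

```text
t 2.7 q [-30.   24.2  12.4 127.6  -5.3   9.   83.3] p [0.5447 0.1187 0.0041] z [ 0.342  0.044 -0.939] y [-0.136  0.991 -0.003] F [-2.1 -1.   7.8] M [-0.16  0.32 -0.05] gap 0.0581 ff 48.8
shift [-1.494 -1.439 -6.104] turn [-0.049  4.028 -0.053] | calls needed 1.24
shift [-1.119 -0.011 -3.051] turn [0. 0. 0.] | calls needed 0.62
```

Call:
play_rows --pt "-0.1 0 -0.3 0 0 0 50" --pt "-0.45 0 -1.2 0 0 0 50" --pt "-0.8 0 -2.2 0 0 0 50" --pt "-1.15 0 -3.2 0 0 0 50" --pt "-1.5 0 -4.1 0 0 0 50"

```text
clock: 3.12
tool_pos: [0.5427, 0.1189, 0.1787]
orientation: [[-0.931, -0.136, 0.338], [-0.129, 0.991, 0.042], [-0.341, -0.004, -0.94]]
ft_force: [-0.1, 0.9, -0.6]
finger_gap: 0.0579
finger_force: 48.8
```

```bash
cat >> mv.py <<'E'
y0=np.array([-.136,.991,-.003]); Rg=frame([.342,.044,-.939],y0); pg=np.array([.5447,.1187,.0041])
xm=np.cross(y0,Z); xm/=np.linalg.norm(xm); Mi=np.stack([xm,np.cross(Z,xm),Z],1)
c0=np.array([.5585,.1193,0]); lat=Mi[:,1]@(pg-c0); c0=c0+lat*Mi[:,1]   # grip centres it
Mf=np.stack([-Z,-jy,-jx],1)
Rf=Mf@Mi.T@Rg
def place(slot,up,tilt=0):  # contacts mid point at slot+up
    M=Ro.from_rotvec(np.radians(tilt)*jy).as_matrix()@Mf
    con=np.array([.04,0,.006]); o=np.array(slot)+up*Z-M@con
    return o+M@(Mi.T@(pg-c0)), M@Mi.T@Rg
slot=np.array([.533,-.2555,.0155])
E
python3 - <<'E'
from mv import *
st(); print("lat",lat); print(place(slot,.15)); print(Rf.round(3)); to(*place(slot,.15))
E
```

```text
t 3.12 q [-39.5   4.4  21.5 123.4   4.   33.   76.5] p [0.5427 0.1189 0.1787] z [ 0.338  0.042 -0.94 ] y [-0.136  0.991 -0.004] F [-0.1  0.9 -0.6] M [0.09 0.35 0.02] gap 0.0579 ff 48.8
lat 0.0012818302453036549
(array([ 0.53487814, -0.2557874 ,  0.21925343]), array([[ 3.40888215e-01, -1.48211099e-01,  9.28347292e-01],
       [-5.11173979e-02, -9.88955747e-01, -1.39117010e-01],
       [ 9.38713075e-01, -3.13487380e-05, -3.44699525e-01]]))
[[ 0.341 -0.148  0.928]
 [-0.051 -0.989 -0.139]
 [ 0.939 -0.    -0.345]]
shift [ 1.047 -9.258 -1.418] turn [ 14.122   3.342 -30.366] | calls needed 4.7
```

Call:
play_rows --pt "0 0 0 0.6 0.14 -1.27 50" --pt "0 0 0 1.2 0.28 -2.54 50" --pt "0 0 0 1.8 0.42 -3.8 50" --pt "0 0 0 2.4 0.56 -5.1 50" --pt "0 0 0 2.95 0.7 -6.35 50"

```text
clock: 3.53
tool_pos: [0.5439, 0.1198, 0.1777]
orientation: [[-0.761, -0.529, 0.376], [-0.627, 0.749, -0.214], [-0.168, -0.398, -0.902]]
ft_force: [-0.6, -0.5, -1.7]
finger_gap: 0.0576
finger_force: 48.8
```

```bash
python3 - <<'E'
from mv import *
st(); to(*place(slot,.15))
E
```

```text
t 3.53 q [-46.9   7.6  18.9 121.9  30.   40.9  77.8] p [0.5439 0.1198 0.1777] z [ 0.376 -0.214 -0.902] y [-0.529  0.749 -0.398] F [-0.6 -0.5 -1.7] M [0.28 0.5  0.01] gap 0.0576 ff 48.8
shift [ 5.882 -7.329  0.987] turn [ 11.113   2.651 -23.973] | calls needed 3.71
```

Call:
play_rows --pt "0.3 -0.36 0.05 0.6 0.14 -1.27 50" --pt "0.6 -0.73 0.1 1.2 0.28 -2.54 50" --pt "0.9 -1.1 0.15 1.8 0.42 -3.8 50" --pt "1.2 -1.46 0.2 2.4 0.56 -5.1 50" --pt "1.47 -1.83 0.25 2.95 0.7 -6.35 50"

```text
clock: 3.95
tool_pos: [0.5408, 0.0253, 0.187]
orientation: [[-0.422, -0.751, 0.508], [-0.89, 0.234, -0.392], [0.176, -0.617, -0.767]]
ft_force: [-0.7, 0.1, -2.1]
finger_gap: 0.0583
finger_force: 48.9
```

```bash
python3 - <<'E'
from mv import *
st(); to(*place(slot,.15))
E
```

```text
t 3.95 q [-47.5   4.5  20.4 130.4  56.8  41.9  88.1] p [0.5408 0.0253 0.187 ] z [ 0.508 -0.392 -0.767] y [-0.751  0.234 -0.617] F [-0.7  0.1 -2.1] M [ 0.45  0.61 -0.04] gap 0.0583 ff 48.9
shift [ 6.454 -2.031  2.063] turn [  8.171   1.956 -17.611] | calls needed 2.73
```

Call:
play_rows --pt "0.4 -0.13 0.14 0.6 0.14 -1.27 50" --pt "0.85 -0.27 0.28 1.2 0.28 -2.54 50" --pt "1.3 -0.4 0.42 1.8 0.42 -3.8 50" --pt "1.7 -0.54 0.56 2.4 0.56 -5.1 50" --pt "2.15 -0.7 0.7 2.95 0.7 -6.35 50"

```text
clock: 4.37
tool_pos: [0.5392, -0.0681, 0.1973]
orientation: [[-0.036, -0.724, 0.689], [-0.826, -0.366, -0.428], [0.562, -0.585, -0.585]]
ft_force: [0.9, -0.9, -0.6]
finger_gap: 0.0583
finger_force: 48.9
```

```bash
python3 - <<'E'
from mv import *
st(); to(*place(slot,.15))
E
```

```text
t 4.37 q [-43.3   1.2  24.  142.1  94.9  39.   91.2] p [ 0.5392 -0.0681  0.1973] z [ 0.689 -0.428 -0.585] y [-0.724 -0.366 -0.585] F [ 0.9 -0.9 -0.6] M [ 0.47  0.82 -0.03] gap 0.0583 ff 48.9
shift [4.19  1.476 1.61 ] turn [  5.208   1.267 -11.261] | calls needed 1.74
```

Call:
play_rows --pt "0.8 0.14 0.43 0.3 0.08 -0.7 50" --pt "1.6 0.28 0.85 0.8 0.2 -1.7 50" --pt "2.4 0.42 1.3 1.4 0.34 -3 50" --pt "3.1 0.55 1.7 2.0 0.5 -4.3 50" --pt "3.56 0.63 1.94 2.6 0.63 -5.6 50"

```text
clock: 4.78
tool_pos: [0.5657, -0.1974, 0.2165]
orientation: [[0.126, -0.602, 0.789], [-0.658, -0.645, -0.388], [0.742, -0.47, -0.477]]
ft_force: [1.7, -0.1, -0.5]
finger_gap: 0.0578
finger_force: 48.9
```

```bash
python3 - <<'E'
from mv import *
st(); to(*place(slot,.13))
E
```

```text
t 4.78 q [-11.    3.4  17.2 142.9 144.9  30.6  78. ] p [ 0.5657 -0.1974  0.2165] z [ 0.789 -0.388 -0.477] y [-0.602 -0.645 -0.47 ] F [ 1.7 -0.1 -0.5] M [0.47 0.9  0.01] gap 0.0578 ff 48.9
shift [0.545 1.608 0.163] turn [ 3.622  0.705 -7.874] | calls needed 1.21
```

Call:
play_rows --pt "0.3 0.2 0.25 0.4 0.08 -0.9 50" --pt "0.6 0.4 0.5 1.0 0.2 -2.2 50" --pt "0.9 0.6 0.75 1.6 0.32 -3.5 50" --pt "1.0 0.71 0.86 2.2 0.44 -4.8 50" --pt "1.0 0.71 0.86 2.8 0.55 -6.1 50"

```text
clock: 5.2
tool_pos: [0.5814, -0.2559, 0.2169]
orientation: [[0.297, -0.338, 0.893], [-0.297, -0.922, -0.25], [0.908, -0.191, -0.374]]
ft_force: [-0.2, 0.1, -0.2]
finger_gap: 0.058
finger_force: 49.0
```

```bash
python3 - <<'E'
from mv import *
st(); to(*place(slot,.10));to(*place(slot+[.02,0,0],.13))
E
```

```text
t 5.2 q [  3.2  11.6  22.  141.  195.3  41.2  65.9] p [ 0.5814 -0.2559  0.2169] z [ 0.893 -0.25  -0.374] y [-0.338 -0.922 -0.191] F [-0.2  0.1 -0.2] M [ 0.24  1.11 -0.06] gap 0.058 ff 49.0
shift [-1.427  0.618 -0.592] turn [ 1.368  0.225 -2.882] | calls needed 0.45
shift [-0.598  0.306 -0.427] turn [ 1.368  0.225 -2.882] | calls needed 0.45
```

Call:
play_rows --pt "-0.2 0.1 -0.1 0.3 0.05 -0.6 50" --pt "-0.5 0.25 -0.25 0.7 0.1 -1.3 50" --pt "-0.8 0.4 -0.4 1.1 0.18 -2.2 50" --pt "-1.1 0.5 -0.5 1.37 0.22 -2.9 50" --pt "-1.43 0.62 -0.6 1.37 0.22 -2.9 50"

```text
clock: 5.62
tool_pos: [0.5382, -0.2554, 0.1711]
orientation: [[0.35, -0.152, 0.924], [-0.056, -0.988, -0.142], [0.935, -0.002, -0.354]]
ft_force: [-0.6, -0.5, -2.2]
finger_gap: 0.0582
finger_force: 49.0
```

```bash
python3 - <<'E'
from mv import *
st(); to(*place(slot,.10))
I,D=snap("side","side2"); J,_=snap("top","top2")
a=cv2.resize(I[180:350,300:450,::-1],None,fx=3.2,fy=3.2); b=cv2.resize(J[160:270,325:430,::-1],None,fx=3,fy=3)
o=np.zeros((max(a.shape[0],b.shape[0]),a.shape[1]+b.shape[1],3),np.uint8);o[:a.shape[0],:a.shape[1]]=a;o[:b.shape[0],a.shape[1]:]=b
cv2.imwrite("pics/c2.png",o)
E
```

```text
t 5.62 q [ 29.9  18.5   4.1 143.3 210.1  53.7  79. ] p [ 0.5382 -0.2554  0.1711] z [ 0.924 -0.142 -0.354] y [-0.152 -0.988 -0.002] F [-0.6 -0.5 -2.2] M [ 0.22  1.28 -0.03] gap 0.0582 ff 49.0
shift [-0.071  0.023 -0.06 ] turn [ 0.039  0.116 -0.037] | calls needed 0.02
```

View pics/c2.png

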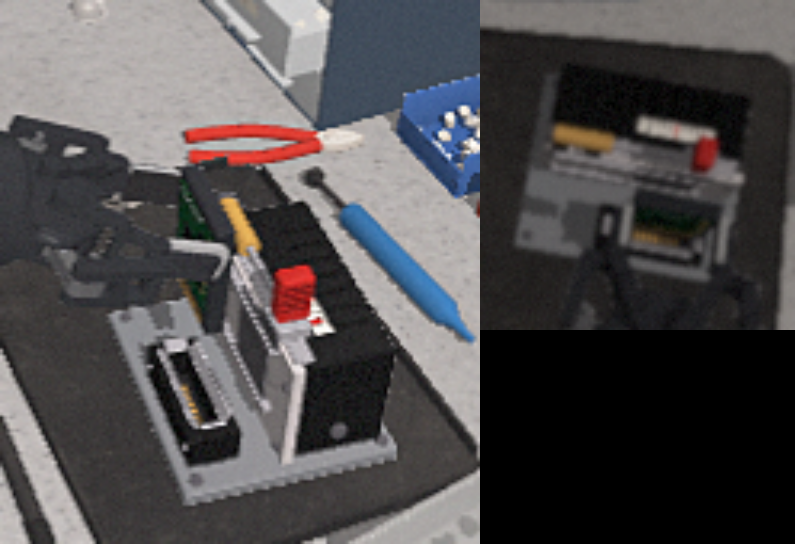

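```bash
python3 - <<'E'
from mv import *
for z in(.0445,.0375): print("side slot ctr",[onz("side",300+a/3.2,180+b/3.2,z).round(4).tolist() for a,b in((165,345),(188,338),(237,424),(212,435))])
p,R=place(slot,.10); s=robot.sense(); off=s["tool_pos"]-p
for n in("top","side"):
    P=cloud(n,np.load(f"pics/{n}2.npy")).reshape(-1,3); r=P-slot; a=r@jx; b=r@jy; z=r[:,2]
    m=(abs(a)<.03)&(abs(b)<.05)&(z>.09)&(z<.25)
    q=np.c_[a,b,z][m]; print(n,m.sum(), "off now",(off@jx).round(4),(off@jy).round(4),off[2].round(4))
    for lo in np.arange(.095,.2,.01):
        k=(q[:,2]>=lo)&(q[:,2]<lo+.01)
        if k.sum()>3: print(round(lo,3),k.sum(),"a",np.percentile(q[k,0],[5,50,95]).round(4),"b",np.percentile(q[k,1],[5,50,95]).round(4))
E
```

```text
side slot ctr [[0.5348, -0.2232, 0.0445], [0.551, -0.2239, 0.0445], [0.5433, -0.2998, 0.0445], [0.5254, -0.301, 0.0445]]
side slot ctr [[0.5383, -0.2173, 0.0375], [0.5547, -0.218, 0.0375], [0.5468, -0.2947, 0.0375], [0.5288, -0.2959, 0.0375]]
top 524 off now 0.0027 -0.0015 0.0023
0.095 20 a [-0.0085 -0.0074 -0.0068] b [-0.0264 -0.006   0.0191]
0.105 13 a [-0.0082 -0.0077 -0.0071] b [-0.0133  0.0005  0.0171]
0.115 16 a [-0.0084 -0.0079 -0.0068] b [-0.023   0.0007  0.0221]
0.125 26 a [-0.0087 -0.0076 -0.0068] b [-0.027  -0.0046  0.0215]
0.135 22 a [-0.0084 -0.0076 -0.0068] b [-0.0279 -0.0013  0.0207]
0.145 26 a [-0.0087 -0.0073 -0.006 ] b [-0.0216  0.0043  0.0244]
0.155 45 a [-0.0239 -0.0075 -0.0015] b [-0.0334 -0.0141  0.0388]
0.165 202 a [-0.0264 -0.0084  0.0035] b [-0.0414 -0.0101  0.0397]
0.175 154 a [-0.0276 -0.0033  0.0041] b [-0.032   0.003   0.0319]
side 885 off now 0.0027 -0.0015 0.0023
0.095 46 a [-0.005  -0.0039  0.0053] b [-0.0284 -0.0209  0.0131]
0.105 48 a [-0.0048 -0.0039  0.006 ] b [-0.0284 -0.0239  0.0023]
0.115 38 a [-0.0049 -0.003   0.0073] b [-0.029  -0.0268 -0.007 ]
0.125 45 a [-0.0047 -0.0033  0.006 ] b [-0.0297 -0.0268  0.029 ]
0.135 34 a [-0.0048 -0.0008  0.0063] b [-0.0295 -0.0274  0.0259]
0.145 64 a [-0.0164 -0.0044  0.0062] b [-0.0338  0.0113  0.0312]
0.155 149 a [-0.0266 -0.0089  0.0027] b [-0.0423  0.0018  0.0315]
0.165 266 a [-0.0269 -0.009   0.0043] b [-0.0419 -0.0247  0.0319]
0.175 195 a [-0.0288 -0.0006  0.0071] b [-0.0346 -0.0016  0.0329]
```

```bash
python3 - <<'E'
from mv import *
for n,t in(("top","0"),("side","2"),("side","1")):
    P=cloud(n,np.load(f"pics/{n}{t}.npy")).reshape(-1,3); r=P-slot; a=r@jx; b=r@jy; z=P[:,2]
    m=(abs(a)<.027)&(abs(b)<.055)&(z<.06)
    q=np.c_[a,b,z][m]
    k=(q[:,2]>.034); print(n,t,k.sum(),"max z",q[:,2].max(),"a",np.percentile(q[k,0],[1,5,50,95,99]).round(4),"b",np.percentile(q[k,1],[1,5,50,95,99]).round(4), cv2.minAreaRect((q[k,:2]*1000).astype(np.float32)))
    k=(q[:,2]>.0405); print("   lips",k.sum(),"a",np.percentile(q[k,0],[1,5,50,95,99]).round(4),"b",np.percentile(q[k,1],[1,5,50,95,99]).round(4), cv2.minAreaRect((q[k,:2]*1000).astype(np.float32)))
    # interior (floor) points
    k=(abs(q[:,0])<.012)&(q[:,2]<.03)&(abs(q[:,1])<.036); 
    if k.sum()>3: print("   inner",k.sum(),q[k].min(0).round(4),q[k].max(0).round(4),q[k].mean(0).round(4))
    # blade front / base front edge
    m=(abs(b)<.1)&(a<-.015)&(a>-.06)&(z>.009)&(z<.018); print("   base front a",np.percentile(a[m],[.5,2]).round(4),"b",np.percentile(b[m],[.5,99.5]).round(4), "z",np.median(z[m]).round(4))
    m=(abs(a+0-.034)<.02)&(z>.05)&(z<.085)&(b>-.05)&(b<.04); print("   blade a",np.percentile(a[m],[5,25,50]).round(4), m.sum())
E
```

```text
top 0 370 max z 0.0497548541841808 a [-0.0162 -0.0151  0.0003  0.0166  0.0178] b [-0.0401 -0.0375  0.0016  0.0407  0.0431] ((0.811065673828125, 1.6232185363769531), (84.23971557617188, 34.798179626464844), 88.84365844726562)
   lips 146 a [-0.0154 -0.0127  0.001   0.0146  0.016 ] b [-0.0388 -0.0348  0.0014  0.0381  0.0413] ((-0.3359947204589844, 1.7950401306152344), (32.5294189453125, 82.30297088623047), 1.0160270929336548)
   inner 154 [-0.0027 -0.0308  0.0071] [0.0096 0.032  0.0299] [0.0039 0.0001 0.0167]
   base front a [-0.056 -0.048] b [-0.0724  0.0993] z 0.0132
   blade a [0.0369 0.0375 0.0381] 80
side 2 413 max z 0.04790591969199487 a [-0.0142 -0.0133  0.0014  0.0169  0.0193] b [-0.0422 -0.0398 -0.0058  0.0377  0.0406] ((2.7669200897216797, 0.3137474060058594), (86.48656463623047, 34.13604736328125), 88.88475036621094)
   lips 138 a [-0.011  -0.0102  0.0066  0.0162  0.0172] b [-0.0381 -0.0364  0.0022  0.0371  0.0383] ((3.2307777404785156, 0.0852508544921875), (77.36449432373047, 28.279050827026367), 89.16649627685547)
   inner 119 [ 0.001  -0.0201  0.0121] [0.0114 0.0344 0.0299] [0.0082 0.0118 0.0193]
   base front a [-0.0228 -0.0223] b [-0.0622  0.099 ] z 0.0125
   blade a [0.039  0.0397 0.0407] 235
side 1 404 max z 0.046643180783096816 a [-0.0141 -0.0131  0.002   0.0167  0.0198] b [-0.0423 -0.0398 -0.0062  0.0371  0.0414] ((3.0356082916259766, -0.055622100830078125), (85.55769348144531, 34.28110885620117), 89.01738739013672)
   lips 127 a [-0.0108 -0.0103  0.0087  0.0165  0.0169] b [-0.038  -0.0356 -0.0009  0.0366  0.0383] ((3.0390329360961914, 0.22883987426757812), (79.10865020751953, 27.774303436279297), 89.77119445800781)
   inner 122 [ 0.0015 -0.0208  0.0117] [0.0116 0.0349 0.0295] [0.0083 0.0127 0.0193]
   base front a [-0.0232 -0.0227] b [-0.0611  0.0968] z 0.0124
   blade a [0.039  0.0397 0.0405] 229
```

```bash
cat >> mv.py <<'E'
Rt=Ro.from_rotvec(np.radians(-.5)*Z).as_matrix()@Rf
ps=np.array([.5382,-.2554,.1711])+.0022*jx+.0005*jy-.102*Z  # tool pos when seated
E
python3 - <<'E'
from mv import *
to(ps+.036*Z,Rt)
E
```

```text
shift [-1.531 -0.058  0.651] turn [-0.004  0.1   -0.1  ] | calls needed 0.32
```

Call:
play_rows --pt "-0.3 -0.01 0.13 0 0 0 50" --pt "-0.7 -0.03 0.3 0 0.05 -0.05 50" --pt "-1.1 -0.05 0.47 0 0.1 -0.1 50" --pt "-1.4 -0.06 0.6 0 0.1 -0.1 50" --pt "-1.53 -0.06 0.65 0 0.1 -0.1 50"

```text
clock: 6.13
tool_pos: [0.543, -0.251, 0.1046]
orientation: [[0.343, -0.147, 0.928], [-0.047, -0.989, -0.139], [0.938, 0.004, -0.346]]
ft_force: [0.1, 0.8, -2.1]
finger_gap: 0.0581
finger_force: 49.0
```

```bash
python3 - <<'E'
from mv import *
st(); to(ps+.036*Z,Rt); to(ps+.012*Z,Rt)
for n in("top","side"):
    I,D=snap(n,n+"3"); P=cloud(n,D).reshape(-1,3); r=P-slot; a=r@jx; b=r@jy; z=r[:,2]
    m=(abs(a)<.012)&(abs(b)<.033)&(z>.05)&(z<.08); print(n,np.percentile(a[m],[5,25,50,75,95]).round(4),np.percentile(b[m],[2,98]).round(4))
    lo=m&(z<.065); hi=m&(z>.065)
    if n=="top": print(np.polyfit(z[m],a[m],1),np.polyfit(b[m],a[m],1))
cv2.imwrite("pics/c3.png",cv2.resize(I[200:340,300:450,::-1],None,fx=4,fy=4,interpolation=cv2.INTER_CUBIC))
E
```

```text
t 6.13 q [ 29.1  31.6   3.9 142.  205.7  64.7  85.3] p [ 0.543  -0.251   0.1046] z [ 0.928 -0.139 -0.346] y [-0.147 -0.989  0.004] F [ 0.1  0.8 -2.1] M [0.17 1.19 0.04] gap 0.0581 ff 49.0
shift [-0.005  0.114 -0.049] turn [-0.093  0.012  0.083] | calls needed 0.02
shift [-0.568  0.111  0.159] turn [-0.093  0.012  0.083] | calls needed 0.12
top [-0.0029 -0.0024 -0.002  -0.0017 -0.0012] [-0.0211  0.0312]
[-0.0096596  -0.00144902] [-0.01128148 -0.00201736]
side [-0.001  -0.0003  0.0015  0.0065  0.0104] [-0.025   0.0311]
```

View pics/c3.png

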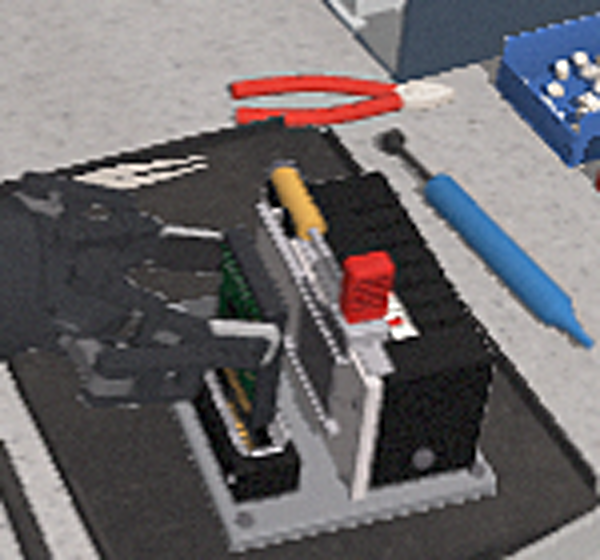

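The module hangs upright over the slot, at (245,400) in the crop, with its lens side toward the blade. It needs a few mm of correction toward jig −y and −x before going in.

```bash
sed -i 's/^ps=.*/&\nps=ps-.0008*jx/' mv.py; python3 - <<'E'
from mv import *
to(ps+.036*Z,Rt)
E
```

```text
shift [-0.033  0.109 -0.063] turn [-0.091 -0.001  0.08 ] | calls needed 0.03
```

Call:
play_rows --pt "-0.01 0.05 -0.03 -0.04 0 0.04 50" --pt "-0.03 0.11 -0.06 -0.09 0 0.08 50" --pt "-0.03 0.11 -0.06 -0.09 0 0.08 50" --pt "-0.03 0.11 -0.06 -0.09 0 0.08 50" --pt "-0.03 0.11 -0.06 -0.09 0 0.08 50"

```text
clock: 6.65
tool_pos: [0.5396, -0.2567, 0.1069]
orientation: [[0.337, -0.16, 0.928], [-0.055, -0.987, -0.15], [0.94, -0.0, -0.341]]
ft_force: [-0.1, -0.1, -1.5]
finger_gap: 0.0577
finger_force: 49.0
```

```bash
python3 - <<'E'
from mv import *
st(); to(ps+.036*Z,Rt); to(ps+.015*Z,Rt); h0=0
for n in("top","side"):
    I,D=snap(n,n+"4"); P=cloud(n,D).reshape(-1,3); r=P-slot; a=r@jx; b=r@jy; z=r[:,2]
    m=(abs(a)<.015)&(abs(b)<.04)&(z>.04)&(z<.085); h=cv2.cvtColor(I,cv2.COLOR_RGB2HSV).reshape(-1,3); 
    g=m&(h[:,0]>40)&(h[:,0]<85)&(h[:,1]>100); print(n,g.sum(),"green a",np.percentile(a[g],[5,50,95]).round(4),"b",np.percentile(b[g],[1,99]).round(4))
    m=(abs(a)<.02)&(abs(b)<.028)&(z>.105)&(z<.125); print("  top edge",m.sum(),np.percentile(a[m],[5,50,95]).round(4),np.percentile(z[m],[5,50,95]).round(4))
E
```

```text
t 6.65 q [ 30.   31.4   3.7 142.1 205.7  64.9  85.1] p [ 0.5396 -0.2567  0.1069] z [ 0.928 -0.15  -0.341] y [-0.16  -0.987 -0.   ] F [-0.1 -0.1 -1.5] M [ 0.21  1.13 -0.01] gap 0.0577 ff 49.0
shift [-0.044 -0.04   0.011] turn [ 0.029 -0.04  -0.012] | calls needed 0.01
shift [-0.537 -0.04   0.19 ] turn [ 0.029 -0.04  -0.012] | calls needed 0.11
top 21 green a [-0.0057 -0.0044 -0.0037] b [-0.0187  0.0235]
  top edge 161 [-0.0043  0.0009  0.0072] [0.1073 0.1123 0.1167]
side 30 green a [-0.0034 -0.0027 -0.0018] b [-0.0287  0.0209]
  top edge 161 [-0.0025  0.0021  0.0085] [0.1062 0.1117 0.1141]
```

Call:
play_rows --pt "-0.05 -0.04 0.02 0 0 0 50" --pt "-0.2 -0.04 0.07 0 0 0 50" --pt "-0.32 -0.04 0.11 0 0 0 50" --pt "-0.44 -0.04 0.15 0 0 0 50" --pt "-0.54 -0.04 0.19 0 0 0 50"

```text
clock: 7.17
tool_pos: [0.5392, -0.2557, 0.0821]
orientation: [[0.339, -0.161, 0.927], [-0.056, -0.987, -0.151], [0.939, -0.0, -0.344]]
ft_force: [-0.5, -1.9, -1.0]
finger_gap: 0.058
finger_force: 48.9
```

```bash
python3 - <<'E'
from mv import *
st(); to(ps+.015*Z,Rt); to(ps-.001*Z,Rt)
E
```

```text
t 7.17 q [ 30.   35.9   3.4 141.4 204.6  68.2  86.8] p [ 0.5392 -0.2557  0.0821] z [ 0.927 -0.151 -0.344] y [-0.161 -0.987 -0.   ] F [-0.5 -1.9 -1. ] M [-0.07  1.07 -0.36] gap 0.058 ff 48.9
shift [ 0.05  -0.016 -0.007] turn [ 0.044 -0.014 -0.019] | calls needed 0.01
shift [-0.326 -0.015  0.13 ] turn [ 0.044 -0.014 -0.019] | calls needed 0.07
```

Call:
play_rows --pt "-0.06 0 0.02 0 0 0 50" --pt "-0.12 0 0.045 0 0 0 50" --pt "-0.18 0 0.067 0 0 0 50" --pt "-0.22 0 0.082 0 0 0 50" --pt "-0.26 0 0.096 0 0 0 50"

```text
clock: 7.58
tool_pos: [0.5407, -0.2557, 0.0744]
orientation: [[0.332, -0.16, 0.93], [-0.053, -0.987, -0.151], [0.942, 0.001, -0.336]]
ft_force: [-3.1, -1.8, 8.9]
finger_gap: 0.0579
finger_force: 49.5
```

Call:
play_rows --pt "-0.03 0 0.01 0 0 0 50" --pt "-0.05 0 0.02 0 0 0 50" --pt "-0.08 0 0.03 0 0 0 50" --pt "-0.1 0 0.04 0 0 0 50" --pt "-0.1 0 0.04 0 0 0 50"

```text
clock: 8.0
tool_pos: [0.5418, -0.2552, 0.0737]
orientation: [[0.324, -0.158, 0.933], [-0.051, -0.987, -0.15], [0.945, 0.001, -0.328]]
ft_force: [-6.9, 0.3, 17.6]
finger_gap: 0.0582
finger_force: 50.0
```

```bash
python3 - <<'E'
from mv import *
st(); to(ps-.0*Z,Rt)
E
```

```text
t 8.0 q [ 30.2  38.4   3.2 140.7 204.2  70.9  87.8] p [ 0.5418 -0.2552  0.0737] z [ 0.933 -0.15  -0.328] y [-0.158 -0.987  0.001] F [-6.9  0.3 17.6] M [-0.72 -1.46 -0.25] gap 0.0582 ff 50.0
shift [-0.126  0.006 -0.013] turn [ 0.019 -0.208  0.01 ] | calls needed 0.03
```

```bash
python3 - <<'E'
from mv import *
for n in("top","side"):
    I,D=snap(n,n+"5"); P=cloud(n,D).reshape(-1,3); r=P-slot; a=r@jx; b=r@jy; z=r[:,2]
    m=(abs(a)<.014)&(abs(b)<.026)&(z>.06)&(z<.1); t=m&(a>-.001)&(a<.006); print(n,"top z",t.sum(),np.percentile(z[t],[10,50,90,99]).round(4))
    for lo in np.arange(.035,.09,.01):
        k=(abs(b)<.022)&(abs(a)<.02)&(z>lo)&(z<lo+.01)
        if k.sum()>2: print("  ",lo.round(3),k.sum(),np.percentile(a[k],[10,50,90]).round(4))
    m=(abs(a)<.02)&(abs(b)<.045)&(z>.02)&(z<.034); print("  lips z",np.percentile(z[m],[50,90,98]).round(4))
cv2.imwrite("pics/c5.png",cv2.resize(I[200:340,310:430,::-1],None,fx=4.2,fy=4.2,interpolation=cv2.INTER_CUBIC))
E
```

```text
top top z 80 [0.0768 0.0805 0.0832 0.0849]
   0.035 19 [-0.0042 -0.0038 -0.0031]
   0.045 15 [-0.0042 -0.0036 -0.0031]
   0.055 17 [-0.0036 -0.003  -0.0025]
   0.065 28 [-0.0034 -0.0025 -0.0015]
   0.075 111 [-0.0015  0.0034  0.009 ]
  lips z [0.0247 0.0308 0.0329]
side top z 125 [0.0647 0.0775 0.0807 0.0814]
   0.035 6 [-0.0025 -0.002  -0.0015]
   0.045 23 [-0.0025 -0.0013 -0.0007]
   0.055 31 [-0.0013 -0.0007  0.0001]
   0.065 37 [-0.0014 -0.0005  0.0005]
   0.075 117 [0.0003 0.0048 0.01  ]
  lips z [0.0227 0.0297 0.0326]
```

View pics/c5.png

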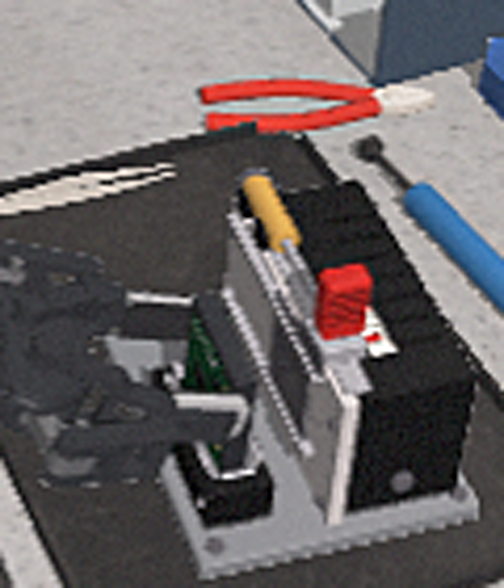

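The module is down in the slot (its top is at ~80 mm above the floor), leaning 2–3° toward the lamp. I'll ease the lean before letting go.

Call:
play_rows --pt "-0.005 0 -0.015 0 0.15 0 50" --pt "-0.01 0 -0.03 0 0.3 0 50" --pt "-0.016 0 -0.047 0 0.45 0 50" --pt "-0.016 0 -0.047 0 0.45 0 50" --pt "-0.016 0 -0.047 0 0.45 0 50"

```text
clock: 8.52
tool_pos: [0.5401, -0.2546, 0.0732]
orientation: [[0.288, -0.157, 0.945], [-0.045, -0.988, -0.151], [0.957, 0.001, -0.291]]
ft_force: [-3.2, 0.7, 11.8]
finger_gap: 0.0579
finger_force: 49.5
```

```bash
cat > chk.py <<'E'
from mv import *
import sys
st()
for n in("top","side"):
    I,D=snap(n,n+sys.argv[1]); P=cloud(n,D).reshape(-1,3); r=P-slot; a=r@jx; b=r@jy; z=r[:,2]
    t=(abs(b)<.024)&(a>-.001)&(a<.006)&(z>.06)&(z<.1); k=(abs(b)<.022)&(a>-.02)&(a<.004)&(z>.036)&(z<.074)
    print(n,"top z",t.sum(),np.percentile(z[t],[10,50,90]).round(4),"lean deg",np.degrees(np.arctan(np.polyfit(z[k],a[k],1)[0])).round(2),k.sum(),"a",np.median(a[k]).round(4))
E
python3 chk.py 6
```

```text
t 8.52 q [ 30.8  40.7   2.8 140.7 204.3  75.   88.9] p [ 0.5401 -0.2546  0.0732] z [ 0.945 -0.151 -0.291] y [-0.157 -0.988  0.001] F [-3.2  0.7 11.8] M [-0.56 -1.16 -0.24] gap 0.0579 ff 49.5
top top z 67 [0.0773 0.0802 0.0828] lean deg 0.39 57 a -0.0048
side top z 65 [0.0781 0.0794 0.0809] lean deg 0.44 91 a -0.0028
```

Call:
play_rows --pt "-0.025 0 0.008 0 0 0 50" --pt "-0.05 0 0.015 0 0 0 50" --pt "-0.05 0 0.015 0 0 0 50" --pt "-0.05 0 0.015 0 0 0 50" --pt "-0.05 0 0.015 0 0 0 50"

```text
clock: 9.03
tool_pos: [0.5405, -0.2544, 0.0729]
orientation: [[0.284, -0.157, 0.946], [-0.046, -0.988, -0.151], [0.958, -0.0, -0.287]]
ft_force: [-6.9, 1.6, 17.2]
finger_gap: 0.058
finger_force: 49.8
```

```bash
python3 chk.py 7
```

```text
t 9.03 q [ 30.9  41.    2.8 140.6 204.2  75.5  88.9] p [ 0.5405 -0.2544  0.0729] z [ 0.946 -0.151 -0.287] y [-0.157 -0.988 -0.   ] F [-6.9  1.6 17.2] M [-0.12 -1.93 -0.18] gap 0.058 ff 49.8
top top z 71 [0.0764 0.0798 0.0827] lean deg 0.73 58 a -0.0042
side top z 68 [0.078  0.0793 0.0804] lean deg 1.22 87 a -0.0022
```

Call:
play_rows --pt "0.04 0 -0.02 0 0 0 58" --pt "0.07 0 -0.03 0 0 0 62" --pt "0.07 0 -0.03 0 0 0 70" --pt "0.07 0 -0.03 0 0 0 80" --pt "0.07 0 -0.03 0 0 0 85"

```text
clock: 9.55
tool_pos: [0.5372, -0.2534, 0.0681]
orientation: [[0.303, -0.158, 0.94], [-0.05, -0.987, -0.15], [0.952, -0.002, -0.307]]
ft_force: [-0.4, 0.6, -0.3]
finger_gap: 0.0849
finger_force: 0.0
```

Call:
play_rows --pt "0 0 0 0 0 0 85" --pt "0 0 -0.2 0 0 0 85" --pt "0 0 -0.6 0 0 0 85" --pt "0 0 -1.0 0 0 0 85" --pt "0 0 -1.4 0 0 0 85"

```text
clock: 9.97
tool_pos: [0.4885, -0.245, 0.0264]
orientation: [[0.389, -0.171, 0.905], [-0.071, -0.985, -0.156], [0.918, -0.003, -0.396]]
ft_force: [-1.2, -1.9, -2.9]
finger_gap: 0.0852
finger_force: 0.0
```

```bash
python3 chk.py 8
```

```text
t 9.97 q [ 53.6  44.2 -15.7 143.2 206.4  66.8 103.5] p [ 0.4885 -0.245   0.0264] z [ 0.905 -0.156 -0.396] y [-0.171 -0.985 -0.003] F [-1.2 -1.9 -2.9] M [ 0.14  1.13 -0.03] gap 0.0852 ff 0.0
top top z 69 [0.0758 0.08   0.083 ] lean deg 1.81 63 a -0.0041
side top z 69 [0.0781 0.0792 0.0805] lean deg 0.27 116 a -0.0029
```

Call:
play_rows --pt "0.15 0 -0.05 0 -1.2 0 85" --pt "0.35 0 -0.15 0 -2.6 0 85" --pt "0.6 0 -0.25 0 -4 0 85" --pt "0.9 0 -0.4 0 -5.4 0 85" --pt "1.2 0 -0.5 0 -6.8 0 85"

```text
clock: 10.48
tool_pos: [0.4882, -0.2426, 0.0709]
orientation: [[0.729, -0.167, 0.663], [-0.134, -0.986, -0.101], [0.671, -0.016, -0.742]]
ft_force: [0.9, 0.4, 0.0]
finger_gap: 0.0851
finger_force: 0.0
```

```bash
python3 chk.py 9; python3 - <<'E'
from mv import *
R=frame(-Z,-jy); tab=np.array([.5788,-.2816,.141])
to([.46,-.24,.15],frame(np.sin(.4)*jx-np.cos(.4)*Z,-jy)); to([.50,-.25,.25],R)
I=cv2.imread("pics/side9.png"); cv2.imwrite("pics/c9.png",cv2.resize(I[190:390,220:440],None,fx=3,fy=3))
E
```

```text
t 10.48 q [ 67.   20.1 -37.8 138.3 202.5  14.   91.5] p [ 0.4882 -0.2426  0.0709] z [ 0.663 -0.101 -0.742] y [-0.167 -0.986 -0.016] F [0.9 0.4 0. ] M [ 0.19  0.62 -0.01] gap 0.0851 ff 0.0
top top z 71 [0.0771 0.0794 0.0831] lean deg 1.19 61 a -0.0046
side top z 64 [0.0779 0.0794 0.0811] lean deg 0.3 119 a -0.0026
shift [ 0.602 -0.007 -1.938] turn [-0.01  -4.023 -0.187] | calls needed 0.56
shift [ 3.06   0.052 -3.065] turn [-0.048 -8.606 -0.184] | calls needed 1.2
```

View pics/c9.png

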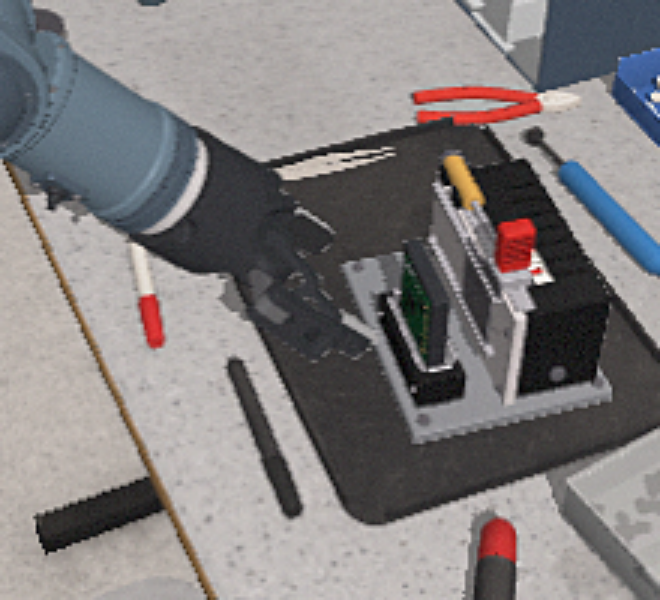

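The module stands upright and home in the slot, released, with the shutter still shut (red tab at (515,245) in the crop). The markers are undisturbed. Next I rise, flip the wrist back and go for the tab.

Call:
play_rows --pt "0.8 0 -0.6 0 0 0 60" --pt "1.7 0 -1.1 0 0 0 60" --pt "2.5 -0.05 -1.5 0 0 0 60" --pt "3.4 -0.1 -1.7 0 0 0 50" --pt "4.2 -0.1 -1.9 0 0 0 50"

```text
clock: 11.0
tool_pos: [0.513, -0.2421, 0.1356]
orientation: [[0.724, -0.161, 0.671], [-0.139, -0.986, -0.087], [0.676, -0.03, -0.737]]
ft_force: [-0.1, 0.4, -1.1]
finger_gap: 0.05
finger_force: 0.0
```

```bash
python3 - <<'E'
from mv import *
st(); al=T(10)
to([.58,-.25,.26],frame(np.sin(al)*jx-np.cos(al)*Z,jy))
E
```

```text
t 11.0 q [ 72.8  12.6 -44.9 134.6 247.4   8.   41.9] p [ 0.513  -0.2421  0.1356] z [ 0.671 -0.087 -0.737] y [-0.161 -0.986 -0.03 ] F [-0.1  0.4 -1.1] M [0.08 0.79 0.02] gap 0.05 ff 0.0
shift [ 3.341 -0.169 -1.15 ] turn [-10.011   0.406  34.308] | calls needed 4.99
```

Call:
play_rows --pt "0.1 0 -0.05 -0.4 0 1.35 50" --pt "0.2 0 -0.1 -0.8 0 2.7 50" --pt "0.3 0 -0.15 -1.2 0 4.1 50" --pt "0.4 0 -0.2 -1.6 0.05 5.5 50" --pt "0.5 0 -0.2 -2 0.1 6.9 50"

```text
clock: 11.42
tool_pos: [0.5184, -0.2441, 0.1463]
orientation: [[0.581, -0.522, 0.625], [-0.523, -0.827, -0.204], [0.623, -0.208, -0.754]]
ft_force: [-0.6, 0.2, -0.3]
finger_gap: 0.0496
finger_force: 0.0
```

```bash
python3 - <<'E'
from mv import *
st(); al=T(10)
to([.58,-.25,.26],frame(np.sin(al)*jx-np.cos(al)*Z,jy))
E
```

```text
t 11.42 q [ 33.6   6.2 -11.  135.8 217.5   3.6  38.3] p [ 0.5184 -0.2441  0.1463] z [ 0.625 -0.204 -0.754] y [-0.522 -0.827 -0.208] F [-0.6  0.2 -0.3] M [0.17 0.63 0.02] gap 0.0496 ff 0.0
shift [ 2.744 -1.273 -1.149] turn [-8.505  0.256 29.548] | calls needed 4.29
```

Call:
play_rows --pt "0.3 -0.1 -0.1 -0.4 0 1.35 50" --pt "0.6 -0.3 -0.2 -0.8 0 2.7 50" --pt "0.9 -0.4 -0.3 -1.2 0 4.1 50" --pt "1.2 -0.5 -0.4 -1.6 0.05 5.5 50" --pt "1.4 -0.6 -0.5 -2 0.06 6.9 50"

```text
clock: 11.83
tool_pos: [0.5292, -0.2525, 0.1188]
orientation: [[0.528, -0.608, 0.593], [-0.635, -0.746, -0.199], [0.563, -0.272, -0.781]]
ft_force: [0.6, -0.2, -1.2]
finger_gap: 0.0497
finger_force: 0.0
```

```bash
python3 - <<'E'
from mv import *
st(); al=T(10)
to([.58,-.25,.26],frame(np.sin(al)*jx-np.cos(al)*Z,jy))
E
```

```text
t 11.83 q [-12.9  12.3  38.7 135.4 247.9  10.9  -2.9] p [ 0.5292 -0.2525  0.1188] z [ 0.593 -0.199 -0.781] y [-0.608 -0.746 -0.272] F [ 0.6 -0.2 -1.2] M [0.21 0.67 0.05] gap 0.0497 ff 0.0
shift [ 2.618 -1.777 -2.015] turn [-7.592  0.629 28.217] | calls needed 4.08
```

Call:
play_rows --pt "0.4 -0.3 -0.4 0.4 0.6 0.1 50" --pt "0.9 -0.6 -0.8 0.8 1.2 0.2 50" --pt "1.3 -0.9 -1.1 1.2 1.8 0.25 50" --pt "1.7 -1.1 -1.3 1.7 2.5 0.3 50" --pt "1.94 -1.29 -1.36 2.2 3.3 0.4 50"

```text
clock: 12.25
tool_pos: [0.5715, -0.2539, 0.223]
orientation: [[0.295, -0.482, 0.825], [-0.596, -0.768, -0.235], [0.746, -0.423, -0.514]]
ft_force: [1.1, 0.4, -2.1]
finger_gap: 0.0497
finger_force: 0.0
```

```bash
python3 - <<'E'
from mv import *
st(); 
for e,z in((.58,.22),(.6,.25)): to([e,-.25,z],frame([.69,-.43,-.585],[-.72,-.37,-.59]))
E
```

```text
t 12.25 q [-27.8   5.5  54.1 139.4 207.8  24.5  36.3] p [ 0.5715 -0.2539  0.223 ] z [ 0.825 -0.235 -0.514] y [-0.482 -0.768 -0.423] F [ 1.1  0.4 -2.1] M [0.22 0.9  0.09] gap 0.0497 ff 0.0
shift [-0.052 -0.146  0.191] turn [-2.723  0.897  5.058] | calls needed 0.81
shift [ 0.656 -0.704  0.218] turn [-2.723  0.897  5.058] | calls needed 0.81
```

Call:
play_rows --pt "0.15 -0.15 0.05 -0.5 0.2 1 50" --pt "0.3 -0.3 0.1 -1.1 0.4 2 50" --pt "0.45 -0.45 0.15 -1.6 0.55 3 50" --pt "0.6 -0.6 0.2 -2.2 0.7 4 50" --pt "0.66 -0.7 0.22 -2.7 0.9 5.06 50"

```text
clock: 12.67
tool_pos: [0.5924, -0.2566, 0.2417]
orientation: [[0.091, -0.668, 0.739], [-0.756, -0.529, -0.385], [0.648, -0.524, -0.553]]
ft_force: [-0.5, -1.2, -0.1]
finger_gap: 0.0503
finger_force: 0.0
```

```bash
python3 - <<'E'
from mv import *
st(); al=T(10)
to([.6,-.26,.26],frame([.4,-.45,-.8],[-.8,.25,-.55])); to([.6,-.26,.26],frame(np.sin(al)*jx-np.cos(al)*Z,jy))
E
```

```text
t 12.67 q [-51.6   4.4  69.4 135.7 155.1  14.1  66.4] p [ 0.5924 -0.2566  0.2417] z [ 0.739 -0.385 -0.553] y [-0.668 -0.529 -0.524] F [-0.5 -1.2 -0.1] M [ 0.39  0.73 -0.05] gap 0.0503 ff 0.0
shift [ 0.378 -0.32  -0.08 ] turn [-4.995e+00  7.000e-03  7.899e+00] | calls needed 1.31
shift [ 0.378 -0.32  -0.08 ] turn [-11.328   1.289  23.121] | calls needed 3.6
```

Call:
play_rows --pt "0.1 -0.1 0 -0.8 0 1.2 50" --pt "0.2 -0.2 -0.05 -1.5 0 2.4 50" --pt "0.3 -0.3 -0.08 -2.3 0 3.6 50" --pt "0.38 -0.32 -0.08 -3.1 0 4.8 50" --pt "0.38 -0.32 -0.08 -3.8 0 6 50"

```text
clock: 13.08
tool_pos: [0.6012, -0.2654, 0.2607]
orientation: [[-0.07, -0.754, 0.653], [-0.824, -0.325, -0.463], [0.562, -0.571, -0.599]]
ft_force: [-1.0, 0.2, 0.2]
finger_gap: 0.05
finger_force: 0.0
```

```bash
python3 - <<'E'
from mv import *
st(); al=T(10)
to([.6,-.26,.26],frame(np.sin(al)*jx-np.cos(al)*Z,jy))
E
```

```text
t 13.08 q [-66.4   8.2  82.9 130.9 102.6  10.2 103.6] p [ 0.6012 -0.2654  0.2607] z [ 0.653 -0.463 -0.599] y [-0.754 -0.325 -0.571] F [-1.   0.2  0.2] M [ 0.46  0.65 -0.02] gap 0.05 ff 0.0
shift [-0.12  -0.011 -0.072] turn [-10.316   0.74   20.745] | calls needed 3.24
```

Call:
play_rows --pt "0 0 0 -0.7 0 1.2 50" --pt "0 0 0 -1.4 0.1 2.4 50" --pt "0 0 0 -2.1 0.15 3.6 50" --pt "0 0 0 -2.8 0.2 4.8 50" --pt "0 0 0 -3.4 0.25 6 50"

```text
clock: 13.5
tool_pos: [0.5991, -0.2648, 0.2583]
orientation: [[-0.347, -0.797, 0.494], [-0.862, 0.064, -0.503], [0.37, -0.6, -0.709]]
ft_force: [-0.4, -0.8, 0.3]
finger_gap: 0.0502
finger_force: 0.0
```

```bash
python3 - <<'E'
from mv import *
st(); al=T(10)
to([.6,-.26,.26],frame(np.sin(al)*jx-np.cos(al)*Z,jy))
E
```

```text
t 13.5 q [-53.9   7.8  66.6 123.8  50.1  22.5 134.2] p [ 0.5991 -0.2648  0.2583] z [ 0.494 -0.503 -0.709] y [-0.797  0.064 -0.6  ] F [-0.4 -0.8  0.3] M [0.46 0.51 0.03] gap 0.0502 ff 0.0
shift [-0.095 -0.036 -0.079] turn [-8.183  0.292 16.772] | calls needed 2.61
```

j5 is through the flip. Continuing.

Call:
play_rows --pt "0 0 0 -0.6 0 1.2 50" --pt "0 0 0 -1.2 0 2.5 50" --pt "0 0 0 -1.8 0 3.8 50" --pt "0 0 0 -2.4 0.1 5 50" --pt "0 0 0 -3 0.1 6.3 50"

```text
clock: 13.92
tool_pos: [0.6003, -0.2636, 0.2589]
orientation: [[-0.745, -0.595, 0.302], [-0.665, 0.621, -0.416], [0.06, -0.511, -0.858]]
ft_force: [0.2, -0.0, -0.8]
finger_gap: 0.05
finger_force: 0.0
```

Call:
play_rows --pt "0 0 0 -0.6 0 1.2 50" --pt "0 0 0 -1.2 0 2.5 50" --pt "0 0 0 -1.8 0 3.8 50" --pt "0 0 0 -2.4 0.1 5 50" --pt "0 0 0 -3 0.1 6.3 50"

```text
clock: 14.33
tool_pos: [0.6008, -0.2631, 0.2593]
orientation: [[-0.965, -0.177, 0.191], [-0.216, 0.954, -0.206], [-0.146, -0.24, -0.96]]
ft_force: [0.3, -0.2, -0.1]
finger_gap: 0.0503
finger_force: 0.0
```

```bash
python3 - <<'E'
from mv import *
st(); 
for al in(0,T(10)): to([.574,-.281,.2],frame(np.sin(al)*jx-np.cos(al)*Z,jy))
E
python3 chk.py 10 | tail -2
```

```text
t 14.33 q [-28.5  18.3  53.6 103.3 -10.   51.  128.6] p [ 0.6008 -0.2631  0.2593] z [ 0.191 -0.206 -0.96 ] y [-0.177  0.954 -0.24 ] F [ 0.3 -0.2 -0.1] M [ 0.2   0.22 -0.02] gap 0.0503 ff 0.0
shift [0.96  0.049 1.388] turn [-2.456  2.166  4.028] | calls needed 0.73
shift [0.96  0.049 1.388] turn [-2.092  0.195  4.221] | calls needed 0.66
top top z 41 [0.0771 0.0804 0.0836] lean deg 0.48 44 a -0.0046
side top z 70 [0.0775 0.0793 0.0809] lean deg 0.67 120 a -0.0025
```

Call:
play_rows --pt "0.2 0 0.2 -0.5 0.4 0.8 50" --pt "0.4 0 0.5 -1 0.9 1.6 50" --pt "0.6 0 0.8 -1.5 1.3 2.4 45" --pt "0.8 0 1.1 -2 1.7 3.2 45" --pt "0.96 0.05 1.39 -2.45 2.16 4.03 45"

```text
clock: 14.85
tool_pos: [0.5743, -0.2825, 0.2004]
orientation: [[-0.989, 0.149, 0.001], [0.148, 0.989, -0.003], [-0.002, -0.003, -1.0]]
ft_force: [-0.0, -0.3, 0.1]
finger_gap: 0.0449
finger_force: 0.0
```

```bash
python3 - <<'E'
from mv import *
st(); R=frame(-Z,jy); to([.5788,-.2816,.16],R); to([.5788,-.2816,.113],R)
I,D=snap("side","side11"); J,E=snap("top","top11")
for n,I,D in(("side",I,D),("top",J,E)):
    P=cloud(n,D); h=cv2.cvtColor(I,cv2.COLOR_RGB2HSV); m=((h[...,0]<8)|(h[...,0]>172))&(h[...,1]>130)&(h[...,2]>60)&(P[...,2]>.1)&(P[...,2]<.15)&(abs(P[...,0]-.58)<.04)&(abs(P[...,1]+.28)<.05)
    q=P[m]-[.5788,-.2816,0]; print(n,m.sum(),"a",np.percentile(q@jx,[3,97]).round(4),"b",np.percentile(q@jy,[3,97]).round(4),"z",np.percentile(q[:,2],[3,97]).round(4))
E
```

```text
t 14.85 q [-15.2  29.9  50.4  96.6 -24.9  65.3 123.6] p [ 0.5743 -0.2825  0.2004] z [ 0.001 -0.003 -1.   ] y [ 0.149  0.989 -0.003] F [-0.  -0.3  0.1] M [-0.08 -0.01 -0.01] gap 0.0449 ff 0.0
shift [-0.107  0.044  1.01 ] turn [-0.036  0.022  0.032] | calls needed 0.2
shift [-0.105  0.047  2.185] turn [-0.036  0.022  0.032] | calls needed 0.42
side 196 a [-0.0084  0.012 ] b [-0.0097  0.0029] z [0.1096 0.1412]Traceback (most recent call last):
  File "<stdin>", line 6, in <module>
    return _quantile_unchecked(
        a, q, axis, out, overwrite_input, method, keepdims, weights)
    return _ureduce(a,
                    func=_quantile_ureduce_func,
    ...<5 lines>...
                    overwrite_input=overwrite_input,
                    method=method)
    r = func(a, **kwargs)
    result = _quantile(arr,
                       quantiles=q,
    ...<2 lines>...
                       out=out,
                       weights=wgt)
    slices_having_nans = np.isnan(arr[-1, ...])
                                  ~~~^^^^^^^^^
IndexError: index -1 is out of bounds for axis 0 with size 0
```

Call:
play_rows --pt "-0.1 0 0.4 0 0 0 45" --pt "-0.13 0 0.9 0 0 0 45" --pt "-0.13 0 1.4 0 0 0 45" --pt "-0.13 0 1.85 0 0 0 45" --pt "-0.13 0 2.17 0 0 0 45"

```text
clock: 15.37
tool_pos: [0.5821, -0.2822, 0.1132]
orientation: [[-0.99, 0.143, 0.006], [0.143, 0.99, -0.005], [-0.007, -0.004, -1.0]]
ft_force: [0.1, 0.7, -0.5]
finger_gap: 0.0448
finger_force: 0.0
```

Call:
play_rows --pt "0 0 0 0 0 0 35" --pt "0 0 0 0 0 0 28" --pt "0 0 0 0 0 0 20" --pt "0 0 0 0 0 0 14" --pt "0 0 0 0 0 0 8" --newtons 60

```text
clock: 15.78
tool_pos: [0.5839, -0.2833, 0.117]
orientation: [[-0.989, 0.148, 0.011], [0.148, 0.989, -0.003], [-0.011, -0.001, -1.0]]
ft_force: [-1.2, 4.9, 4.0]
finger_gap: 0.0129
finger_force: 60.4
```

```bash
cat > tab.py <<'E'
from mv import *
import sys
st(); p=robot.sense()["tool_pos"]
q=p-[.5788,-.2816,0]; print("tool rel tab0 a,b",(q@jx).round(4),(q@jy).round(4))
I,D=snap("side","side"+sys.argv[1]); P=cloud("side",D); h=cv2.cvtColor(I,cv2.COLOR_RGB2HSV); m=((h[...,0]<8)|(h[...,0]>172))&(h[...,1]>130)&(h[...,2]>60)&(P[...,2]>.1)&(P[...,2]<.15)&(abs(P[...,0]-.58)<.04)&(abs(P[...,1]+.27)<.05)
q=P[m]-[.5788,-.2816,0]; print(m.sum(),"a",np.percentile(q@jx,[3,97]).round(4),"b",np.percentile(q@jy,[3,97]).round(4))
E
python3 tab.py 12
```

```text
t 15.78 q [-11.9  35.7  46.1  99.  -30.1  57.6 126.7] p [ 0.5839 -0.2833  0.117 ] z [ 0.011 -0.003 -1.   ] y [ 0.148  0.989 -0.001] F [-1.2  4.9  4. ] M [ 1.01  0.2  -0.45] gap 0.0129 ff 60.4
tool rel tab0 a,b 0.0053 -0.0009
53 a [-0.0087 -0.003 ] b [-0.0097  0.0026]
```

Call:
play_rows --pt "0 0.08 0 0 0 0 8" --pt "0 0.17 0 0 0 0 8" --pt "0 0.26 0 0 0 0 8" --pt "0 0.35 0 0 0 0 8" --pt "0 0.43 0 0 0 0 8"

```text
clock: 16.25
tool_pos: [0.5856, -0.2733, 0.117]
orientation: [[-0.988, 0.152, 0.012], [0.151, 0.988, -0.015], [-0.015, -0.013, -1.0]]
ft_force: [2.0, -5.8, -0.7]
finger_gap: 0.013
finger_force: 59.8
```

```bash
python3 tab.py 13; python3 - <<'E'
from h import *
I=cv2.imread("pics/side13.png"); cv2.imwrite("pics/c13.png",cv2.resize(I[215:320,340:440],None,fx=5.5,fy=5.5,interpolation=cv2.INTER_CUBIC))
E
```

```text
t 16.25 q [-13.5  35.4  46.5  99.8 -29.6  56.8 125.2] p [ 0.5856 -0.2733  0.117 ] z [ 0.012 -0.015 -1.   ] y [ 0.152  0.988 -0.013] F [ 2.  -5.8 -0.7] M [-0.88 -0.22 -0.35] gap 0.013 ff 59.8
tool rel tab0 a,b 0.0055 0.0092
55 a [-0.0085  0.0011] b [0.0016 0.0144]
```

View pics/c13.png

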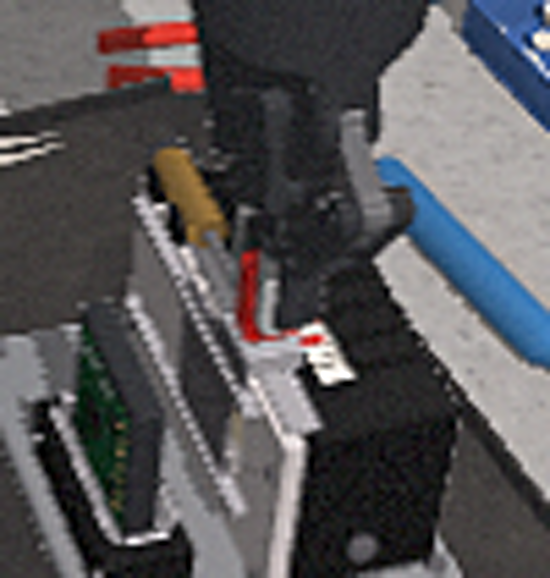

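Call:
play_rows --pt "0 0.06 0 0 0 0 8" --pt "0 0.12 0 0 0 0 8" --pt "0 0.18 0 0 0 0 8" --pt "0 0.24 0 0 0 0 8" --pt "0 0.24 0 0 0 0 8"

```text
clock: 16.72
tool_pos: [0.5871, -0.2647, 0.117]
orientation: [[-0.988, 0.152, 0.013], [0.151, 0.988, -0.016], [-0.015, -0.014, -1.0]]
ft_force: [1.8, -7.5, -0.9]
finger_gap: 0.0129
finger_force: 59.9
```

```bash
python3 tab.py 14; python3 - <<'E'
from h import *
I=cv2.imread("pics/side14.png"); J=cv2.imread("pics/side12.png"); K=cv2.imread("pics/side2.png")
# red vertical edges along a row across views: red mask centroid columns of thin strip + scale's red line
for n in("2","11","12","13","14"):
    I=cv2.imread(f"pics/side{n}.png")[245:300,375:412]; h=cv2.cvtColor(I,cv2.COLOR_BGR2HSV); m=(((h[...,0]<8)|(h[...,0]>172))&(h[...,1]>130)&(h[...,2]>60)).astype(np.uint8)
    k,l,s,c=cv2.connectedComponentsWithStats(m); print(n,[(s[i][:5]+[375,245,0,0,0]).tolist() for i in range(1,k) if s[i,4]>4])
E
```

```text
t 16.72 q [-14.5  35.1  46.6 100.2 -29.4  56.6 124.4] p [ 0.5871 -0.2647  0.117 ] z [ 0.013 -0.016 -1.   ] y [ 0.152  0.988 -0.014] F [ 1.8 -7.5 -0.9] M [-1.07 -0.36 -0.31] gap 0.0129 ff 59.9
tool rel tab0 a,b 0.0057 0.0179
52 a [-0.0086  0.0018] b [0.0099 0.0205]
2 [[385, 263, 14, 18, 203], [397, 279, 4, 2, 5]]
11 [[385, 263, 14, 18, 203], [397, 279, 4, 2, 5]]
12 [[385, 264, 5, 17, 55], [397, 279, 4, 2, 5]]
13 [[383, 260, 7, 17, 54], [395, 276, 4, 2, 7]]
14 [[381, 257, 7, 17, 51], [393, 273, 4, 2, 5]]
```

Call:
play_rows --pt "0 0.01 0 0 0 0 8" --pt "0 0.02 0 0 0 0 8" --pt "0 0.03 0 0 0 0 8" --pt "0 0.03 0 0 0 0 8" --pt "0 0.03 0 0 0 0 8"

```text
clock: 17.18
tool_pos: [0.5871, -0.2644, 0.117]
orientation: [[-0.988, 0.152, 0.013], [0.152, 0.988, -0.017], [-0.016, -0.015, -1.0]]
ft_force: [2.8, -8.3, -0.9]
finger_gap: 0.0129
finger_force: 59.7
```

```bash
python3 tab.py 15; python3 chk.py 16 | tail -2; python3 - <<'E'
from mv import *
I=cv2.imread("pics/top0.png"); P=cloud("top",np.load("pics/top0.npy")); h=cv2.cvtColor(I,cv2.COLOR_BGR2HSV)
m=((h[...,0]<10)|(h[...,0]>170))&(h[...,1]>60); m[:198]=0;m[208:]=0;m[:,384:]&=True;m[:,:384]=0;m[:,396:]=0
v,u=np.nonzero(m); print("red line px",u,v); 
if len(u):
    q=onz("top",u.mean(),v.mean(),float(np.median(P[m][:,2])))-[.5788,-.2816,0]; print(np.median(P[m][:,2]),"a,b",q@jx,q@jy)
I=cv2.imread("pics/side15.png"); cv2.imwrite("pics/c15.png",cv2.resize(I[235:310,360:430],None,fx=8,fy=8,interpolation=cv2.INTER_CUBIC))
E
```

```text
t 17.18 q [-14.6  35.1  46.7 100.2 -29.4  56.6 124.3] p [ 0.5871 -0.2644  0.117 ] z [ 0.013 -0.017 -1.   ] y [ 0.152  0.988 -0.015] F [ 2.8 -8.3 -0.9] M [-1.15 -0.32 -0.28] gap 0.0129 ff 59.7
tool rel tab0 a,b 0.0056 0.0183
54 a [-0.0084  0.0037] b [0.01   0.0236]
top top z 38 [0.0782 0.0807 0.0832] lean deg 0.8 42 a -0.0046
side top z 65 [0.0782 0.0793 0.0808] lean deg 0.91 122 a -0.0024
red line px [393 394 390 390 390 390 389] [199 200 202 203 204 205 207]
0.09412868903159977 a,b 0.023285284428746614 0.017789616920125817
```

View pics/c15.png

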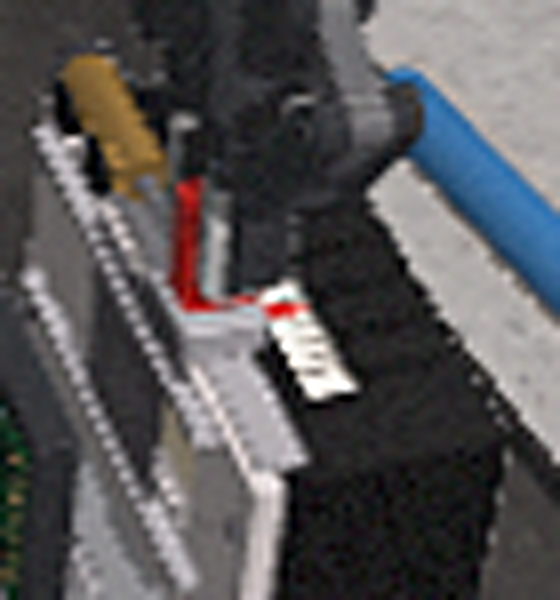

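Call:
play_rows --pt "0 0.02 0 0 0 0 8" --pt "0 0.02 0 0 0 0 8" --pt "0 0.02 0 0 0 0 8" --pt "0 0.02 0 0 0 0 8" --pt "0 0.02 0 0 0 0 8"

```text
clock: 17.75
tool_pos: [0.5873, -0.2636, 0.117]
orientation: [[-0.988, 0.153, 0.013], [0.152, 0.988, -0.017], [-0.016, -0.015, -1.0]]
ft_force: [2.1, -8.2, -0.7]
finger_gap: 0.0128
finger_force: 59.7
```

Call:
play_rows --pt "0 0 0 0 0 0 8" --pt "0 0 0 0 0 0 8" --pt "0 0 0 0 0 0 8" --pt "0 0 0 0 0 0 8" --pt "0 0 0 0 0 0 8"

```text
clock: 18.17
tool_pos: [0.5873, -0.2636, 0.117]
orientation: [[-0.988, 0.153, 0.013], [0.152, 0.988, -0.017], [-0.016, -0.015, -1.0]]
ft_force: [1.9, -8.3, -1.0]
finger_gap: 0.0124
finger_force: 59.7
```

```bash
python3 tab.py 17; python3 - <<'E'
from mv import *
# pointer/red dot and tab-foot sub-pixel shift, shut vs now, by world ray at pointer height
o=[.5788,-.2816,0]
for n in("11","12","13","14","17"):
    I=cv2.imread(f"pics/side{n}.png").astype(float); r=I[...,2]-np.maximum(I[...,0],I[...,1]); w=np.clip(r[270:283,390:404]-25,0,None); v,u=np.mgrid[270:283,390:404]
    uu,vv=(u*w).sum()/w.sum(),(v*w).sum()/w.sum(); q=onz("side",uu,vv,.105)-o; print(n,round(uu,2),round(vv,2),"b",(q@jy).round(4),"a",(q@jx).round(4))
E
```

```text
t 18.17 q [-14.7  35.1  46.7 100.2 -29.4  56.5 124.2] p [ 0.5873 -0.2636  0.117 ] z [ 0.013 -0.017 -1.   ] y [ 0.153  0.988 -0.015] F [ 1.9 -8.3 -1. ] M [-1.12 -0.42 -0.25] gap 0.0124 ff 59.7
tool rel tab0 a,b 0.0057 0.019
53 a [-0.0081  0.005 ] b [0.0098 0.024 ]
11 393.67 275.12 b 0.0055 a 0.0139
12 397.02 279.85 b -0.0081 a 0.015
13 395.32 276.06 b 0.0023 a 0.016
14 394.23 273.07 b 0.0104 a 0.0172
17 394.51 273.14 b 0.0101 a 0.0176
```

```bash
python3 -c "
from station import robot
print(robot.sign_off())"
```

```text
the job is handed in; nothing more can be done
None
```

I stood the module upright in the slot, fully home with its lens to the lamp window, and let go of it while the shutter was shut. I then handed the job in still holding the red tab at about 20 mm (±1 mm) of shutter travel, on the half-way line; of the loose things I only checked the two pens, which had not moved.

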